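# Unplug the white adapter and box it up

## Task

Pull the white power adapter out of its socket in the sloping power block, put it inside the blue spares tub standing on the table, and then set the orange lid on the tub so that it sits fully home and level. Leave the black adapter plugged in and do not knock over or push about any of the other things on the table.

Things in the scene. Friction and masses are not known exactly. Their poses are not given: they have to be found in the camera images.
- power_block: Fixed black block, 250 mm along y; socket face slopes 35 deg, outward normal (-0.574, 0, 0.819) in its frame. Socket mouths at (0, -0.055, 0.068) and (0, 0.055, 0.068) m. Above hangs a shelf with a grey network switch (underside 162 mm up, front edge at x = -0.014), so the tool must come in tilted, along the adapter. Origin: on the table under the face's middle.
- white_adapter: White adapter, 0.16 kg, in one of the two sockets. Housing 40 (x) by 42 (y) by 68 mm (z = 0 to 68), grey plug nose 22 by 34 mm (z = 0 to -26) in the socket. Origin: middle of the shoulder on the socket face; z points out of the socket, y along the block. Sprung catch: a straight pull of 10 to 15 N along z frees it in the first 10 mm; clear after 27 mm.
- white_adapter_mid (a point): Middle of the white adapter's whole length (21 mm up its z from its origin).
- black_adapter: Black power adapter of the same shape and frame, plugged in the other socket, 110 mm away. To be left in place.
- tub: Loose blue round open tub, outer diameter 132 mm at the rim, inner diameter 124 mm at the rim (120 mm at the floor), 117 mm high, floor 5 mm thick. Origin: centre of its underside, z up. Mass about 0.6 kg.
- tub_rim (a point): Centre of the tub's mouth, at rim height (117 mm above its underside).
- lid: Orange round lid lying upright on the table, 0.13 kg: flange of diameter 138 mm (8 to 13 mm above its underside); under it a step 8 mm deep, diameter 114 tapering to 106 mm, that goes inside the tub's rim; on top a black knob of diameter 24 mm, 30 mm high. Origin: centre of the step's underside, z up.
- lid_knob (a point): Centre of the top of the lid's knob, 43 mm above the lid's origin.
- access_point: Bystander: white round access point, diameter 160 mm, 34 mm high, lying on the table; origin at its underside's centre.
- injector: Bystander: white box 62 by 125 by 36 mm on the table; origin at its underside's centre.
- remote: Bystander: black remote control 45 by 160 by 20 mm on the table near the robot; origin at its underside's centre.
- screwdriver: Bystander: screwdriver 160 mm long lying on the table on the robot's side; origin under its middle.
- screw_jar: Bystander: closed jar, diameter 60 mm, 80 mm high; origin at its underside's centre.
- modem: Bystander: flat black box 150 by 190 by 32 mm on the table; origin at its underside's centre.
Things that resemble listed ones, but are neither listed nor needed, are in the scene too. Leave any red or turquoise look-alike of the white_adapter alone.

How it is judged:
By the outcome, as a careful person would: the job done as asked, in the order asked, and still so for the second after the job is handed in, with the robot touching nothing.
It also fails if it takes over 58 s, if anything falls off the work surface, if the arm or the gripper's body presses on something with over 40 N, if the wrist force passes 120 N, or if a joint passes its speed limit or range.

## Robot

A 6-joint arm with a two-finger parallel gripper is mounted at the origin on the work surface. World frame = base frame: x ahead of the robot, y to its left, z up, the work surface at z = 0. Lengths are in m, angles in rad, forces in N, time in s.
With the tool pointing down it reaches from about 0.425 to 0.925 m from the base axis. Payload 12.5 kg.
Tool frame: the origin (TCP) lies on the centre line of the jaws, within the pads' length; the fingertips stand 19 mm ahead of it and the grasp point (between the pads) is the TCP; z points along the fingers, y is the line along which they close (so a half turn about z gives the same grasp; the last joint's range is limited). The gripper opens to 85 mm and grips with 20 to 120 N. Pads are 22 mm wide; open, the fingers measure 114 mm over their backs; the gripper's body (76 mm by 85 mm) begins 54 mm behind the grasp point. The pads swing forward as they close: fully open they stand 13 mm farther back than shut.
Start: joints at [-1.264, 0.491, 1.559, -0, 1.092, -0.106], TCP at [0.251, -0.573, 0.25] pointing down, gripper open.
Joint ranges: [-3.1, 3.1], [-0.84, 2.19], [0.05, 2.79], [-1.13, 4.28], [0.06, 2.93], [-2.69, 2.69]. Speed limits (rad/s): [2.22, 2.22, 2.79, 3.14, 3.14, 3.14].

## Interface

Orientations are given as [roll, pitch, yaw] about the fixed x, y, z axes, in that order (R = Rz(yaw) Ry(pitch) Rx(roll)).
In Python, from station import * gives the robot as it stands. The module is installed in compiled form; this text tells all that it offers.
- The arm moves only by the shell command python3 -m jog 'ROWS' [OPENING] [FORCE]. ROWS is JSON, a list of rows, each an object of numbers: "tx", "ty", "tz": the shift along the tool's x, y, z each as a share of 60 mm, from -1 to 1; "rx", "ry", "rz": the turn, a rotation vector about the tool's x, y, z each as a share of 180 degrees, from -1 to 1. In form: [{"tx": .., "ty": .., "tz": .., "rx": .., "ry": .., "rz": ..}, ...]. A call has 1 to 8 rows; each row shifts and turns the commanded pose from where the row before left it, along the tool's axes as they then stand; what a row does not reach is not made up. A row lasts 1/8 s, in which the tool goes at most 62.5 mm and 10.7 degrees, less where a joint would pass 70% of its speed; a pose out of reach is approached as far as the arm can. A call with a number of a shift or a turn outside -1 to 1 is refused whole. A call with a gripper value outside its range is refused whole. OPENING is the finger opening in mm, from 0 to 85.4, set as the call begins (- or left out, the last holds). The fingers move at their own pace and stop on an object; FORCE is the grip in N (left out, the last holds). Time passes only in rows, so rows that do not move let the fingers close. It gives the time, the measured TCP pose, the force, the opening and the grip force at its end, in the units of the state.
- get_obs(): the state, without advancing time (a new reading comes with each control period).
- camera(name): name is "scene" or "side" or "wrist"; returns the picture (400x640x3 uint8, red, green, blue); there is no depth.
- camera_info(name): a dict with "fx", "fy", "cx", "cy" (pixels), "world_to_cam" (4x4, takes a point from world to camera coordinates); the wrist camera has in their place "tool_from_camera" (4x4, takes a point from camera to tool coordinates, whose origin is the TCP and whose axes are the flange's). Camera axes: x right, y up, looking along -z (the intrinsics and any distortion apply to the point x, -y, -z); pixel columns grow to the right and rows downward; lengths in m; the calibration is good to about 2 mm. A picture is of the moment at which its call begins: read the wrist's pose just before it. camera_info takes no time and is no camera call.
- hand_in(): hands the job in; it is judged then, once.
Trained networks look in the newest picture that a camera, given by its name, has taken for a name from the list of things; names that differ only in an ending like _2 or _b are one class to them, and where a whole thing is asked for, a point or a joint stands for the part that bears it (a point fixed in the world has none). Each returns a list of dicts, best first, with "conf" (0 to 1); they miss things now and then, are a little off and sometimes report something else, mostly with a low value. They report only what shows in the picture. A call takes as long as a camera call. They do not tell look-alikes from the thing itself.
- search_frame(camera, name): "bbox" ([left, top, right, bottom] in pixels, round what is visible of it).
- outline_of(camera, name): "pixels" (400x640 bool, what is visible of it) and "bbox" ([left, top, right, bottom] in pixels, round what is visible of it).
- mark_of(camera, name): "at" ([column, row] in pixels: a listed point, or the origin of a listed thing).
The state is a dict: "time_s": time; "qpos": joint angles; "qd": joint speeds; "effort": joint torques, N m; "tool_pos": TCP position; "tool_rot": TCP orientation; "contact_force": force on the tool from outside, world axes, zero at the start; "torque": the same for the moment, N m; "grip_width": opening from 0.0 (shut) to 1.0 (fully open); "finger_force": force on a finger pad.
Only numpy, scipy, OpenCV 4.12 (cv2) and the standard library are available. Lean on these libraries where they do the work, as an engineer would, in place of code of your own. Each camera call takes 0.05 s, during which the arm holds its last target. There are 200 camera calls.

## Working session

There is one attempt and no reset: what is moved stays moved. The work goes in short steps, Python scripts to look and compute and a shell command to move; the robot and the scene stay as the last step left them, time stands still between calls to the robot, and variables do not carry over. Pictures are saved under pics/ and viewed, at most 10 in all, crops included, and the job is handed in when it is done.

```bash
mkdir -p pics; ls; cat > h.py <<'E'
from station import *
import numpy as np, cv2
from scipy.spatial.transform import Rotation as Ro
def P(name,obs=None):
    i=camera_info(name); 
    if name=='wrist':
        o=obs or get_obs(); T=np.eye(4); T[:3,:3]=Ro.from_euler('xyz',o['tool_rot']).as_matrix(); T[:3,3]=o['tool_pos']
        W=np.linalg.inv(T@np.array(i['tool_from_camera']))
    else: W=np.array(i['world_to_cam'])
    return i,W
def proj(name,p,obs=None):
    i,W=P(name,obs); c=W[:3,:3]@np.array(p)+W[:3,3]
    return np.array([i['cx']+i['fx']*c[0]/-c[2], i['cy']-i['fy']*c[1]/-c[2]])
def ray(name,px,obs=None):
    i,W=P(name,obs); d=np.array([(px[0]-i['cx'])/i['fx'],-(px[1]-i['cy'])/i['fy'],-1])
    R=W[:3,:3]; return -R.T@W[:3,3], R.T@d/np.linalg.norm(d)
def atz(name,px,z,obs=None):
    o,d=ray(name,px,obs); return o+d*(z-o[2])/d[2]
def tri(rs):
    A=sum(np.eye(3)-np.outer(d,d) for o,d in rs); b=sum((np.eye(3)-np.outer(d,d))@o for o,d in rs)
    return np.linalg.solve(A,b)
def snap(name,fn):
    im=camera(name); cv2.imwrite('pics/'+fn,im[:,:,::-1]); return im
E
python3 - <<'E'
from h import *
for n in ['scene','side','wrist']:
    snap(n,n+'0.png'); print(n,{k:(np.round(v,3).tolist()) for k,v in camera_info(n).items() if not isinstance(v,str)})
for n in ['scene','side']:
  for t in ['white_adapter','white_adapter_mid','black_adapter','tub','tub_rim','lid','lid_knob','power_block']:
    print(n,t,[(round(d['conf'],2),np.round(d['at'],1).tolist()) for d in mark_of(n,t)[:4]])
print(get_obs())
E
```

```text
pics
scene {'fx': 363.512, 'fy': 363.512, 'cx': 318.176, 'cy': 198.787, 'world_to_cam': [[0.63, 0.776, -0.001, -0.36], [-0.647, 0.526, 0.551, 0.248], [0.429, -0.346, 0.834, -1.403], [0.0, 0.0, 0.0, 1.0]]}
side {'fx': 467.718, 'fy': 467.718, 'cx': 323.874, 'cy': 198.31, 'world_to_cam': [[-0.764, -0.645, 0.021, 0.433], [0.321, -0.352, 0.879, -0.238], [-0.56, 0.678, 0.476, -1.136], [0.0, 0.0, 0.0, 1.0]]}
wrist {'fx': 334.844, 'fy': 334.844, 'cx': 320.48, 'cy': 197.816, 'tool_from_camera': [[0.002, 0.954, 0.3, 0.077], [1.0, -0.001, -0.002, 0.001], [-0.001, 0.3, -0.954, -0.124], [0.0, 0.0, 0.0, 1.0]]}
scene white_adapter [(0.84, [322.2, 163.5]), (0.65, [326.1, 129.9]), (0.62, [359.6, 195.9])]
scene white_adapter_mid [(0.77, [321.4, 131.8]), (0.59, [325.2, 160.6]), (0.55, [356.4, 187.7])]
scene black_adapter [(0.43, [383.9, 169.9])]
scene tub [(0.69, [313.4, 265.9]), (0.33, [233.2, 225.9])]
scene tub_rim [(0.82, [310.5, 244.5])]
scene lid [(0.76, [226.8, 285.6])]
scene lid_knob [(0.9, [224.7, 279.2]), (0.37, [308.6, 246.5])]
scene power_block [(0.78, [369.8, 194.7])]
side white_adapter [(0
[... 444 characters left out ...]
, (0.33, [390.3, 173.4])]
{'time_s': 0.95, 'qpos': array([-1.26359981e+00,  4.90896282e-01,  1.55890870e+00, -4.93984585e-06,
        1.09168447e+00, -1.05580693e-01]), 'qd': array([-0.00120639,  0.00105863, -0.00029857,  0.00117268, -0.00109001,
        0.0012888 ]), 'effort': array([ 1.14158072e-03, -6.18271780e+01, -2.61842912e+01,  9.43376705e-06,
        3.54914146e-04, -2.24244772e-06]), 'tool_pos': array([ 0.25075678, -0.57250579,  0.25032626]), 'tool_rot': array([3.14149048e+00, 1.52358465e-05, 4.12779485e-01]), 'contact_force': array([0.62058245, 0.14834775, 0.51925465]), 'torque': array([ 0.00860721, -0.00733198,  0.00789834]), 'finger_force': 0.0, 'grip_width': 0.9995560631629967}
```

View pics/scene0.png

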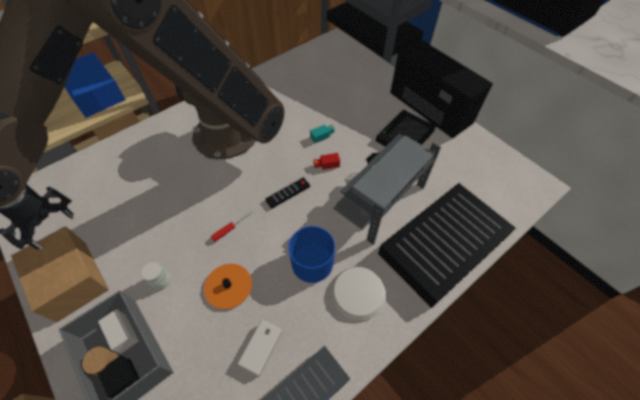

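View pics/side0.png

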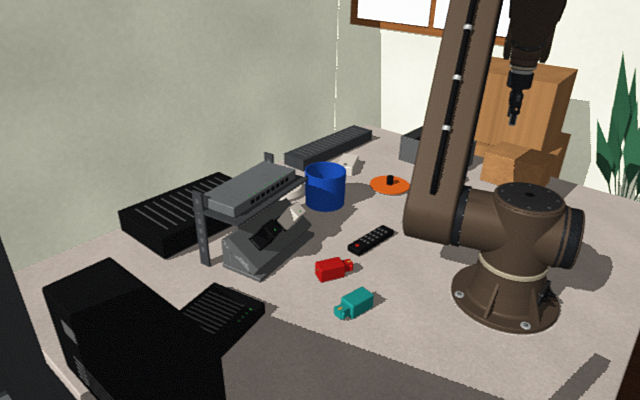

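```bash
python3 - <<'E'
from h import *
for n in ['scene','side','wrist']: print({k:v for k,v in camera_info(n).items() if k not in('world_to_cam','tool_from_camera')})
s=lambda a,b:tri([ray('scene',a),ray('side',b)])
def show(t,a,b):
    p=s(a,b); print(t,p.round(4),(proj('scene',p)-a).round(1),(proj('side',p)-b).round(1))
show('rim',(310.5,244.5),(325.3,172.9)); show('tub',(313.4,265.9),(323.3,202.7))
show('knob',(224.7,279.2),(389.7,175.5)); 
show('block',(369.8,194.7),(270,251.9)); show('black',(383.9,169.9),(264.8,241.3))
for a in [(322.2,163.5),(326.1,129.9),(359.6,195.9)]:
  for b in [(341.6,270),(284.9,222.7),(345.3,308.4),(283.5,187.3)]: show((a,b),a,b)
print('rim@z',atz('scene',(310.5,244.5),.117),atz('side',(325.3,172.9),.117))
print('knob@z',atz('scene',(224.7,279.2),.043),atz('side',(389.7,175.5),.043))
E
```

```text
{'fx': 363.51159319334914, 'fy': 363.51159319334914, 'cx': 318.17586258007856, 'cy': 198.78710977308594}
{'fx': 467.71769190473316, 'fy': 467.71769190473316, 'cx': 323.87355914168455, 'cy': 198.31021220762193}
{'fx': 334.8436138715541, 'fy': 334.8436138715541, 'cx': 320.48007960175516, 'cy': 197.81555656178185}
rim [ 0.6198 -0.0668  0.109 ] [0.3 0. ] [ 0.2 -0. ]
tub [ 0.6339 -0.0729 -0.0066] [-0.7 -0.1] [-0.6  0. ]
knob [ 0.527  -0.3052  0.0462] [0.4 0.1] [ 0.3 -0.1]
block [ 0.5554  0.2421 -0.0026] [0.2 0. ] [0.3 0. ]
black [0.5337 0.2969 0.0705] [-3.9 -0.1] [-5.  -0.4]
((322.2, 163.5), (341.6, 270)) [0.3505 0.1925 0.0108] [-1.  -0.2] [-1.5  0.1]
((322.2, 163.5), (284.9, 222.7)) [0.4613 0.1873 0.1111] [19.6  1.7] [24.5 -2. ]
((322.2, 163.5), (345.3, 308.4)) [ 0.3042  0.2314 -0.064 ] [-0.9 -0.2] [-1.5  0.1]
((322.2, 163.5), (283.5, 187.3)) [0.5053 0.1481 0.1838] [20.7  1.9] [23.5 -1.8]
((326.1, 129.9), (341.6, 270)) [0.2897 0.2662 0.0837] [0.3 0.1] [ 0.5 -0.1]
((326.1, 129.9), (284.9, 222.7)) [0.3957 0.255  0.1684] [19.   1.6] [26.3 -2.1]
((326.1, 129.9), (345.3, 308.4)) [0.2443 0.3058 0.0216] [0.4 0.1] [ 0.7 -0.1]
((326.1, 129.9), (283.5, 187.3)) [0.4407 0.2143 0.2308] [20.   1.8] [25.2 -1.8]
((359.6, 195.9), (341.6, 270)) [ 0.4535  0.1838 -0.0431] [-22.2  -4.6] [-29.6  -0.8]
((359.6, 195.9), (284.9, 222.7)) [0.5625 0.1775 0.0591] [-0.3 -0. ] [-0.4 -0. ]
((359.6, 195.9), (345.3, 308.4)) [ 0.4114  0.2255 -0.1273] [-22.1  -4.8] [-32.1  -1. ]
((359.6, 195.9), (283.5, 187.3)) [0.6008 0.1367 0.1411] [0.9 0.1] [0.9 0. ]
rim@z [ 0.62242463 -0.06955394  0.117     ] [ 0.6095418 -0.0530996  0.117    ]
knob@z [ 0.52441259 -0.30576156  0.043     ] [ 0.53089548 -0.30961933  0.043     ]
```

```bash
cat >> h.py <<'E'
def Rz(a): return Ro.from_euler('z',a).as_matrix()
def frame(x,z):
    z=np.array(z)/np.linalg.norm(z); x=np.array(x)-z*np.dot(x,z); x/=np.linalg.norm(x); return np.column_stack([x,np.cross(z,x),z])
def plan(p0,R0,p1,R1,n=None):
    p0,p1=np.array(p0),np.array(p1); rv=Ro.from_matrix(R0.T@R1).as_rotvec()
    m=int(np.ceil(max(np.linalg.norm(p1-p0)/.058,np.degrees(np.linalg.norm(rv))/10.3,1))); n=max(n or 1,m)
    for k in range(n):
        R=R0@Ro.from_rotvec(rv*k/n).as_matrix(); t=R.T@(p1-p0)/n/.06; r=rv/n/np.pi
        print(k,{a:round(float(v),3) for a,v in zip(['tx','ty','tz','rx','ry','rz'],[*t,*r]) if abs(v)>.0005})
def now():
    o=get_obs(); return o['tool_pos'],Ro.from_euler('xyz',o['tool_rot']).as_matrix()
E
python3 - <<'E'
from h import *
p,R=now(); print(R.round(2))
R1=frame([np.cos(1.98),np.sin(1.98),0],[0,0,-1]); p1=[.46,-.10,.36]
plan(p,R,p1,R1)
print(); a=np.radians(35)
R2=frame([-.819,0,-.574],[.574,0,-.819]); plan(p1,R1,[.437,.175,.25],R2)
E
```

```text
[[ 0.92  0.4   0.  ]
 [ 0.4  -0.92 -0.  ]
 [-0.    0.   -1.  ]]
0 {'tx': 0.635, 'ty': -0.581, 'tz': -0.183, 'rz': -0.05}
1 {'tx': 0.718, 'ty': -0.475, 'tz': -0.183, 'rz': -0.05}
2 {'tx': 0.784, 'ty': -0.357, 'tz': -0.183, 'rz': -0.05}
3 {'tx': 0.83, 'ty': -0.231, 'tz': -0.183, 'rz': -0.05}
4 {'tx': 0.856, 'ty': -0.098, 'tz': -0.183, 'rz': -0.05}
5 {'tx': 0.86, 'ty': 0.037, 'tz': -0.183, 'rz': -0.05}
6 {'tx': 0.844, 'ty': 0.17, 'tz': -0.183, 'rz': -0.05}
7 {'tx': 0.807, 'ty': 0.3, 'tz': -0.183, 'rz': -0.05}
8 {'tx': 0.751, 'ty': 0.422, 'tz': -0.183, 'rz': -0.05}
9 {'tx': 0.675, 'ty': 0.534, 'tz': -0.183, 'rz': -0.05}

0 {'tx': 0.545, 'ty': 0.184, 'tz': 0.229, 'rx': -0.014, 'ry': -0.021, 'rz': -0.045}
1 {'tx': 0.529, 'ty': 0.25, 'tz': 0.202, 'rx': -0.014, 'ry': -0.021, 'rz': -0.045}
2 {'tx': 0.502, 'ty': 0.314, 'tz': 0.18, 'rx': -0.014, 'ry': -0.021, 'rz': -0.045}
3 {'tx': 0.465, 'ty': 0.374, 'tz': 0.163, 'rx': -0.014, 'ry': -0.021, 'rz': -0.045}
4 {'tx': 0.419, 'ty': 0.43, 'tz': 0.151, 'rx': -0.014, 'ry': -0.021, 'rz': -0.045}
5 {'tx': 0.365, 'ty': 0.478, 'tz': 0.144, 'rx': -0.014, 'ry': -0.021, 'rz': -0.045}
6 {'tx': 0.305, 'ty': 0.519, 'tz': 0.144, 'rx': -0.014, 'ry': -0.021, 'rz': -0.045}
7 {'tx': 0.239, 'ty': 0.551, 'tz': 0.149, 'rx': -0.014, 'ry': -0.021, 'rz': -0.045}
```

```bash
python3 -m jog '[{"tx":0.64,"ty":-0.58,"tz":-0.18,"rz":-0.05},{"tx":0.72,"ty":-0.48,"tz":-0.18,"rz":-0.05},{"tx":0.78,"ty":-0.36,"tz":-0.18,"rz":-0.05},{"tx":0.83,"ty":-0.23,"tz":-0.18,"rz":-0.05},{"tx":0.86,"ty":-0.1,"tz":-0.18,"rz":-0.05},{"tx":0.86,"ty":0.04,"tz":-0.18,"rz":-0.05},{"tx":0.84,"ty":0.17,"tz":-0.18,"rz":-0.05},{"tx":0.81,"ty":0.3,"tz":-0.18,"rz":-0.05}]' 85; python3 -m jog '[{"tx":0.75,"ty":0.42,"tz":-0.18,"rz":-0.05},{"tx":0.68,"ty":0.53,"tz":-0.18,"rz":-0.05},{"tx":0},{"tx":0}]'
python3 - <<'E'
from h import *
o=get_obs(); snap('wrist','w1.png')
for t,z in [('white_adapter',.068),('black_adapter',.068),('tub',0),('tub_rim',.117),('lid',0),('lid_knob',.043),('power_block',0)]:
    print(t,[(round(d['conf'],2),np.round(d['at'],1).tolist(),atz('wrist',d['at'],z,o).round(4).tolist()) for d in mark_of('wrist',t)[:4]])
p,R=now()
R2=frame([-.819,0,-.574],[.574,0,-.819]); plan(p,R,[.437,.175,.25],R2)
E
```

```text
white_adapter []
black_adapter []
tub []
tub_rim []
lid []
lid_knob []
power_block []
0 {'tx': 0.49, 'ty': -0.635, 'rx': -0.016, 'ry': -0.003, 'rz': -0.052}
1 {'tx': 0.587, 'ty': -0.546, 'tz': -0.036, 'rx': -0.016, 'ry': -0.003, 'rz': -0.052}
2 {'tx': 0.667, 'ty': -0.441, 'tz': -0.068, 'rx': -0.016, 'ry': -0.003, 'rz': -0.052}
3 {'tx': 0.729, 'ty': -0.322, 'tz': -0.096, 'rx': -0.016, 'ry': -0.003, 'rz': -0.052}
4 {'tx': 0.77, 'ty': -0.194, 'tz': -0.117, 'rx': -0.016, 'ry': -0.003, 'rz': -0.052}
5 {'tx': 0.789, 'ty': -0.06, 'tz': -0.132, 'rx': -0.016, 'ry': -0.003, 'rz': -0.052}
6 {'tx': 0.786, 'ty': 0.076, 'tz': -0.14, 'rx': -0.016, 'ry': -0.003, 'rz': -0.052}
7 {'tx': 0.761, 'ty': 0.211, 'tz': -0.141, 'rx': -0.016, 'ry': -0.003, 'rz': -0.052}
8 {'tx': 0.715, 'ty': 0.339, 'tz': -0.135, 'rx': -0.016, 'ry': -0.003, 'rz': -0.052}
9 {'tx': 0.648, 'ty': 0.457, 'tz': -0.122, 'rx': -0.016, 'ry': -0.003, 'rz': -0.052}
10 {'tx': 0.564, 'ty': 0.562, 'tz': -0.102, 'rx': -0.016, 'ry': -0.003, 'rz': -0.052}
11 {'tx': 0.463, 'ty': 0.651, 'tz': -0.076, 'rx': -0.016, 'ry': -0.003, 'rz': -0.052}
12 {'tx': 0.35, 'ty': 0.721, 'tz': -0.045, 'rx': -0.016, 'ry': -0.003, 'rz': -0.052}
13 {'tx': 0.228, 'ty': 0.769, 'tz': -0.01, 'rx': -0.016, 'ry': -0.003, 'rz': -0.052}
14 {'tx': 0.1, 'ty': 0.796, 'tz': 0.029, 'rx': -0.016, 'ry': -0.003, 'rz': -0.052}
15 {'tx': -0.03, 'ty': 0.799, 'tz': 0.07, 'rx': -0.016, 'ry': -0.003, 'rz': -0.052}validation failed for argument at $[0]...
validation failed for argument at $[0]...
```

View pics/w1.png

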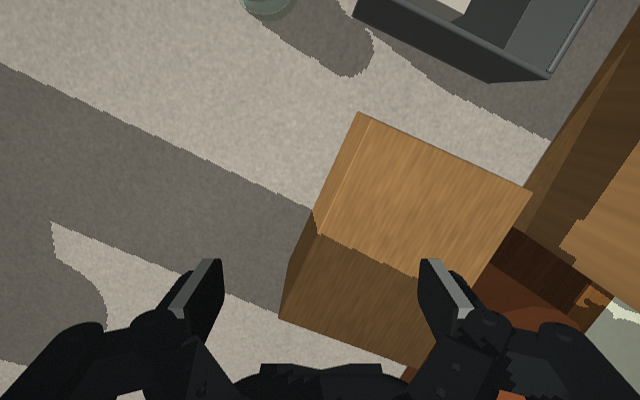

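The wrist picture shows only the start area: a wooden box around (400,240) and the open jaws at the bottom. The rows were refused, probably because a row needs all six keys.

```bash
python3 -m jog '[{"tx":0.64,"ty":-0.58,"tz":-0.18,"rx":0,"ry":0,"rz":-0.05},{"tx":0.72,"ty":-0.48,"tz":-0.18,"rx":0,"ry":0,"rz":-0.05},{"tx":0.78,"ty":-0.36,"tz":-0.18,"rx":0,"ry":0,"rz":-0.05},{"tx":0.83,"ty":-0.23,"tz":-0.18,"rx":0,"ry":0,"rz":-0.05},{"tx":0.86,"ty":-0.1,"tz":-0.18,"rx":0,"ry":0,"rz":-0.05},{"tx":0.86,"ty":0.04,"tz":-0.18,"rx":0,"ry":0,"rz":-0.05},{"tx":0.84,"ty":0.17,"tz":-0.18,"rx":0,"ry":0,"rz":-0.05},{"tx":0.81,"ty":0.3,"tz":-0.18,"rx":0,"ry":0,"rz":-0.05}]' 85; python3 -m jog '[{"tx":0.75,"ty":0.42,"tz":-0.18,"rx":0,"ry":0,"rz":-0.05},{"tx":0.68,"ty":0.53,"tz":-0.18,"rx":0,"ry":0,"rz":-0.05},{"tx":0,"ty":0,"tz":0,"rx":0,"ry":0,"rz":0},{"tx":0,"ty":0,"tz":0,"rx":0,"ry":0,"rz":0}]'
python3 - <<'E'
from h import *
o=get_obs(); snap('wrist','w1b.png')
for t,z in [('white_adapter',.068),('black_adapter',.068),('tub',0),('tub_rim',.117),('lid',0),('lid_knob',.043),('power_block',0)]:
    print(t,[(round(d['conf'],2),np.round(d['at'],1).tolist(),atz('wrist',d['at'],z,o).round(4).tolist()) for d in mark_of('wrist',t)[:4]])
p,R=now()
R2=frame([-.819,0,-.574],[.574,0,-.819]); plan(p,R,[.437,.175,.25],R2)
E
```

```text
time_s: 2.35
tool_pos: [0.4182, -0.1923, 0.3373]
tool_rot: [3.141, 0.0, 1.674]
contact_force: [0.7, -0.7, 0.7]
grip_width: 0.993
finger_force: 0.0
time_s: 2.85
tool_pos: [0.4587, -0.0993, 0.3581]
tool_rot: [-3.141, 0.0, 1.983]
contact_force: [0.1, -1.6, -0.5]
grip_width: 0.999
finger_force: 0.0
white_adapter []
black_adapter []
tub [(0.94, [435.9, 176.0], [0.6328, -0.0696, 0.0])]
tub_rim [(0.77, [466.2, 200.3], [0.6292, -0.0708, 0.117])]
lid [(0.61, [312.5, 283.7], [0.5375, -0.3101, 0.0])]
lid_knob [(0.68, [310.7, 299.8], [0.5363, -0.3119, 0.043])]
power_block []
0 {'tx': 0.542, 'ty': 0.187, 'tz': 0.225, 'rx': -0.014, 'ry': -0.022, 'rz': -0.045}
1 {'tx': 0.526, 'ty': 0.253, 'tz': 0.199, 'rx': -0.014, 'ry': -0.022, 'rz': -0.045}
2 {'tx': 0.499, 'ty': 0.317, 'tz': 0.177, 'rx': -0.014, 'ry': -0.022, 'rz': -0.045}
3 {'tx': 0.461, 'ty': 0.377, 'tz': 0.16, 'rx': -0.014, 'ry': -0.022, 'rz': -0.045}
4 {'tx': 0.415, 'ty': 0.431, 'tz': 0.148, 'rx': -0.014, 'ry': -0.022, 'rz': -0.045}
5 {'tx': 0.361, 'ty': 0.479, 'tz': 0.142, 'rx': -0.014, 'ry': -0.022, 'rz': -0.045}
6 {'tx': 0.3, 'ty': 0.52, 'tz': 0.142, 'rx': -0.014, 'ry': -0.022, 'rz': -0.045}
7 {'tx': 0.235, 'ty': 0.551, 'tz': 0.147, 'rx': -0.014, 'ry': -0.022, 'rz': -0.045}
```

View pics/w1b.png

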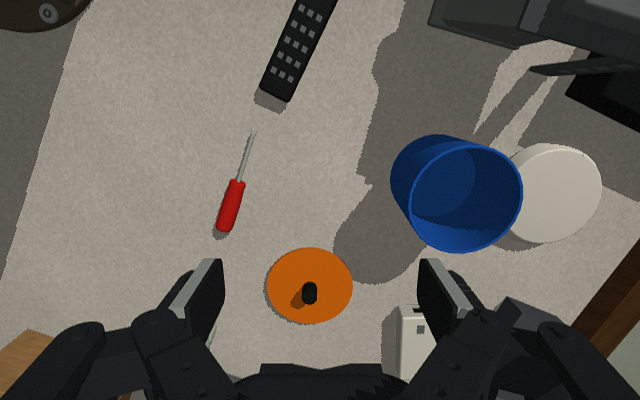

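The picture shows the empty tub, with its rim centred near (466,200), the access point close behind it, the lid at (311,290), and the screwdriver and remote clear of my path. Next I go to the tilted viewing pose.

```bash
python3 -m jog '[{"tx":0.54,"ty":0.19,"tz":0.22,"rx":-0.014,"ry":-0.022,"rz":-0.045},{"tx":0.53,"ty":0.25,"tz":0.2,"rx":-0.014,"ry":-0.022,"rz":-0.045},{"tx":0.5,"ty":0.32,"tz":0.18,"rx":-0.014,"ry":-0.022,"rz":-0.045},{"tx":0.46,"ty":0.38,"tz":0.16,"rx":-0.014,"ry":-0.022,"rz":-0.045},{"tx":0.42,"ty":0.43,"tz":0.15,"rx":-0.014,"ry":-0.022,"rz":-0.045},{"tx":0.36,"ty":0.48,"tz":0.14,"rx":-0.014,"ry":-0.022,"rz":-0.045},{"tx":0.3,"ty":0.52,"tz":0.14,"rx":-0.014,"ry":-0.022,"rz":-0.045},{"tx":0.24,"ty":0.55,"tz":0.15,"rx":-0.014,"ry":-0.022,"rz":-0.045}]'; python3 -m jog '[{"tx":0,"ty":0,"tz":0,"rx":0,"ry":0,"rz":0},{"tx":0,"ty":0,"tz":0,"rx":0,"ry":0,"rz":0}]'
python3 - <<'E'
from h import *
o=get_obs(); print(o['qpos'].round(2)); snap('wrist','w2.png')
for t,z in [('white_adapter',.068),('white_adapter_mid',.085),('black_adapter',.068),('power_block',0)]:
    print(t,[(round(d['conf'],2),np.round(d['at'],1).tolist(),atz('wrist',d['at'],z,o).round(4).tolist()) for d in mark_of('wrist',t)[:4]])
E
```

```text
time_s: 4.25
tool_pos: [0.4376, 0.1639, 0.2528]
tool_rot: [-3.138, 0.603, 3.108]
contact_force: [-0.6, -0.2, 0.2]
grip_width: 0.994
finger_force: 0.0
time_s: 4.5
tool_pos: [0.4385, 0.1621, 0.2536]
tool_rot: [-3.14, 0.601, 3.099]
contact_force: [0.6, 0.3, -0.3]
grip_width: 0.995
finger_force: 0.0
[ 0.31  0.16  2.23 -0.83  0.27 -0.46]
white_adapter [(0.63, [350.2, 159.9], [0.556, 0.187, 0.068])]
white_adapter_mid []
black_adapter [(0.71, [455.4, 141.5], [0.5346, 0.2887, 0.068])]
power_block [(0.83, [388.2, 112.1], [0.5498, 0.2336, 0.0])]
```

View pics/w2.png

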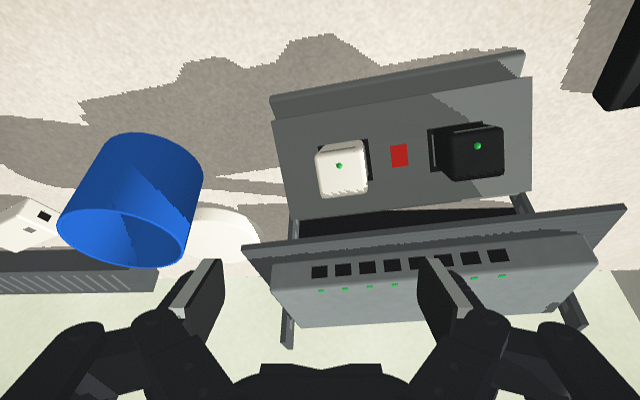

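The white adapter sits at about (341,168), the black one at about (470,150). The block is yawed slightly and the tub is on the left. I'll fit the block's pose to the two adapter outlines.

```bash
cat > fit.py <<'E'
from h import *
from scipy.optimize import minimize
n0=np.array([-.5736,0,.8192]); y0=np.array([0,1.,0]); x0=np.cross(y0,n0)
def hullmask(x,y,yaw,sy,o,s0=0):
    c=np.array([0,sy,.068]); pts=[]
    for a in(-.02,.02):
        for b in(-.021,.021):
            for s in(0,.068): pts.append(proj('wrist',Rz(yaw)@(c+a*x0+b*y0+s*n0)+[x,y,0],o))
    h=cv2.convexHull(np.float32(pts)); m=np.zeros((1600,2560),np.uint8)
    cv2.fillConvexPoly(m,np.int32(h*4+2),1); return cv2.resize(m.astype(np.float32),(640,400),interpolation=cv2.INTER_AREA)
def fit(o):
    ms={}
    for t,sy in(('white_adapter',-.055),('black_adapter',.055)):
        r=outline_of('wrist',t); print(t,[(round(d['conf'],2),np.round(d['bbox'],1).tolist(),int(d['pixels'].sum())) for d in r[:3]])
        r and ms.update({sy:r[0]['pixels'].astype(np.float32)})
    def cost(v): return sum(1-np.minimum(m,h).sum()/np.maximum(m,h).sum() for sy,m in ms.items() for h in[hullmask(*v,sy,o)])
    best=min((minimize(cost,[.552,.24,a],method='Nelder-Mead',options=dict(initial_simplex=[[.552,.24,a],[.565,.24,a],[.552,.252,a],[.552,.24,a+.1]],xatol=1e-4,fatol=1e-4)) for a in(.1,.2)),key=lambda r:r.fun)
    return best.x,best.fun,{sy:1-cost_ for sy,cost_ in((s,1-np.minimum(m,hullmask(*best.x,s,o)).sum()/np.maximum(m,hullmask(*best.x,s,o)).sum()) for s,m in ms.items())}
if __name__=='__main__':
    o=get_obs(); camera('wrist'); v,f,i=fit(o); print(v.round(4),f,i)
    x,y,a=v; R=Rz(a); n=R@n0; w=R@[0,-.055,.068]+[x,y,0]; print('white',w.round(4),'axis',n.round(3))
    p,Rc=now(); Rg=frame(-R@x0,-n); Tg=w+.14*n; print('tgt',Tg.round(4), (Rc.T@(Tg-p)).round(4)); plan(p,Rc,Tg,Rg)
    # vs marks in the fixed views
    for c in('scene','side'): print(c,proj(c,w).round(1),proj(c,w+.021*n).round(1))
E
python3 fit.py
```

```text
white_adapter [(0.85, [316.9, 139.5, 369.6, 198.1], 2553)]
black_adapter [(0.75, [433.7, 120.1, 503.5, 182.6], 3560)]
[0.5482 0.2355 0.1627] 0.23988837003707886 {-0.055: np.float32(0.8908325), 0.055: np.float32(0.86927915)}
white [0.5571 0.1813 0.068 ] axis [-0.566 -0.093  0.819]
tgt [0.4778 0.1683 0.1827] [0.0077 0.0079 0.0805]
0 {'tx': 0.064, 'ty': 0.065, 'tz': 0.671, 'rx': -0.019, 'ry': -0.001, 'rz': -0.027}
1 {'tx': 0.063, 'ty': 0.031, 'tz': 0.673, 'rx': -0.019, 'ry': -0.001, 'rz': -0.027}
scene [359.2 192.6] [356.8 187.5]
side [284.9 221.2] [288.4 217. ]
```

```bash
python3 -m jog '[{"tx":0.064,"ty":0.065,"tz":0.67,"rx":-0.019,"ry":-0.001,"rz":-0.027},{"tx":0.063,"ty":0.031,"tz":0.67,"rx":-0.019,"ry":-0.001,"rz":-0.027},{"tx":0,"ty":0,"tz":0,"rx":0,"ry":0,"rz":0},{"tx":0,"ty":0,"tz":0,"rx":0,"ry":0,"rz":0}]'; sed -i "s/w+.14\*n/w+.042*n/; s/^    o=get_obs(); camera('wrist')/    o=get_obs(); snap('wrist','w3.png')/" fit.py; python3 fit.py
```

```text
time_s: 5.4
tool_pos: [0.4797, 0.173, 0.2005]
tool_rot: [-3.131, 0.591, -2.984]
contact_force: [0.5, 0.7, 0.9]
grip_width: 0.997
finger_force: 0.0
white_adapter [(0.7, [284.4, 150.1, 349.6, 224.4], 4246)]
black_adapter [(0.6, [423.1, 145.1, 517.6, 226.9], 5915)]
[0.5475 0.2361 0.1822] 0.200370192527771 {-0.055: np.float32(0.9014504), 0.055: np.float32(0.8981794)}
white [0.5574 0.182  0.068 ] axis [-0.564 -0.104  0.819]
tgt [0.5338 0.1776 0.1024] [ 0.0101 -0.0029  0.1121]
0 {'tx': 0.084, 'ty': -0.024, 'tz': 0.934, 'rx': -0.004, 'ry': -0.003, 'rz': -0.003}
1 {'tx': 0.093, 'ty': -0.035, 'tz': 0.933, 'rx': -0.004, 'ry': -0.003, 'rz': -0.003}
scene [359.5 192.6] [357.  187.5]
side [284.6 221.2] [288.2 217. ]
```

View pics/w3.png

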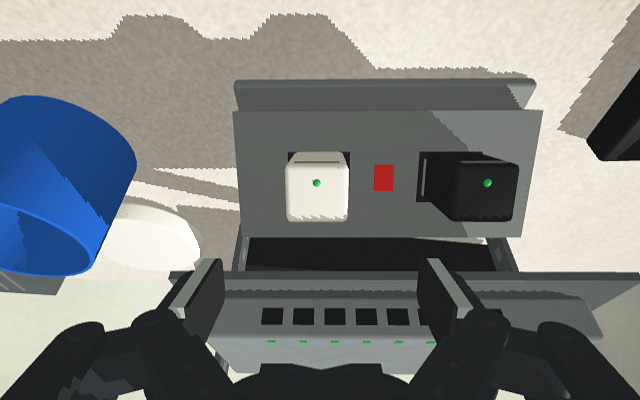

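```bash
python3 - <<'E'
from h import *
from fit import *
o=get_obs();x,y,a=.5475,.2361,.1822
for b in(-.021,.021):
  for c in(.02,-.02): print(b,c,proj('wrist',Rz(a)@(np.array([0,-.055,.068])+c*x0+b*y0+.068*n0)+[x,y,0],o).round(1))
E
python3 -m jog '[{"tx":0.045,"ty":-0.015,"tz":0.5,"rx":-0.002,"ry":-0.002,"rz":-0.002},{"tx":0.045,"ty":-0.015,"tz":0.5,"rx":-0.002,"ry":-0.002,"rz":-0.002},{"tx":0,"ty":0,"tz":0,"rx":0,"ry":0,"rz":0}]'
sed -i "s/w3.png/w4.png/" fit.py; python3 fit.py
```

```text
-0.021 0.02 [285.6 225.8]
-0.021 -0.02 [282.7 167.5]
0.021 0.02 [347.8 225.4]
0.021 -0.02 [348.2 166.7]
time_s: 5.92
tool_pos: [0.5171, 0.1835, 0.1726]
tool_rot: [-3.121, 0.565, -2.968]
contact_force: [-0.5, -0.3, -0.2]
grip_width: 0.997
finger_force: 0.0
white_adapter [(0.86, [268.7, 139.8, 348.3, 225.5], 6415), (0.64, [59.4, 202.1, 187.7, 279.6], 7390)]
black_adapter [(0.55, [438.4, 141.1, 562.6, 230.5], 9113)]Traceback (most recent call last):
  File "fit.py", line 20, in <module>
    o=get_obs(); snap('wrist','w4.png'); v,f,i=fit(o); print(v.round(4),f,i)
                                               ~~~^^^
  File "fit.py", line 17, in fit
    best=min((minimize(cost,[.552,.24,a],method='Nelder-Mead',options=dict(initial_simplex=[[.552,.24,a],[.565,.24,a],[.552,.252,a],[.552,.24,a+.1]],xatol=1e-4,fatol=1e-4)) for a in(.1,.2)),key=lambda r:r.fun)
  File "fit.py", line 17, in <genexpr>
    best=min((minimize(cost,[.552,.24,a],method='Nelder-Mead',options=dict(initial_simplex=[[.552,.24,a],[.565,.24,a],[.552,.252,a],[.552,.24,a+.1]],xatol=1e-4,fatol=1e-4)) for a in(.1,.2)),key=lamb
[... 698 characters left out ...]
 "fit.py", line 16, in <genexpr>
    def cost(v): return sum(1-np.minimum(m,h).sum()/np.maximum(m,h).sum() for sy,m in ms.items() for h in[hullmask(*v,sy,o)])
                                                                                                          ~~~~~~~~^^^^^^^^^
  File "fit.py", line 8, in hullmask
    for s in(0,.068): pts.append(proj('wrist',Rz(yaw)@(c+a*x0+b*y0+s*n0)+[x,y,0],o))
                                 ~~~~^^^^^^^^^^^^^^^^^^^^^^^^^^^^^^^^^^^^^^^^^^^^^^
  File "h.py", line 12, in proj
    i,W=P(name,obs); c=W[:3,:3]@np.array(p)+W[:3,3]
        ~^^^^^^^^^^
  File "h.py", line 5, in P
    i=camera_info(name);
ValueError: time passes only in moves, steps and waits
```

View pics/w4.png

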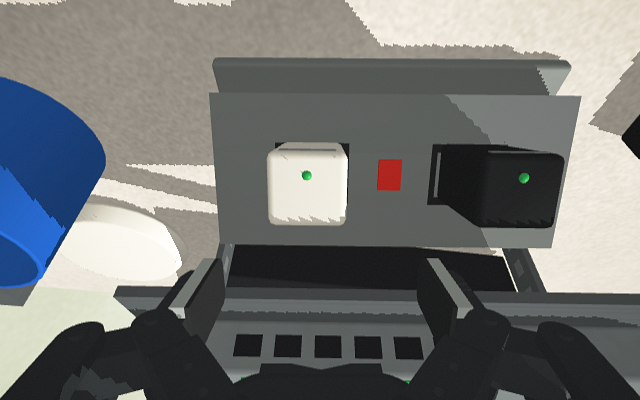

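The picture shows the white adapter slightly left of centre at (307,187). The pose is drifting off because joint 4 looks close to its range limit. I'll fit a kinematic model to check this.

```bash
cat > kin.py <<'E'
from h import *
from scipy.optimize import least_squares
def Ry(a): return Ro.from_euler('y',a).as_matrix()
LO=np.array([-3.1,-.84,.05,-1.13,.06,-2.69]);HI=np.array([3.1,2.19,2.79,4.28,2.93,2.69])
def fk(q,k):
    h,a1,L2,e,L3,d,L=k
    R1=Rz(q[0]);R2=R1@Ry(q[1]);R3=R2@Ry(q[2]);R5=R3@Rz(q[3])@Ry(q[4])
    p=np.array([0,0,h])+R1@[a1,d,0]+R2@[0,0,L2]+R3@[e,0,L3]+R5@[0,0,L]
    return p,R5@Rz(q[5])
E
python3 - <<'E'
from kin import *
o=get_obs(); print(o['qpos'].round(4))
D=[(np.array([-1.26359981,.490896282,1.5589087,0,1.09168447,-.105580693]),np.array([.25075678,-.57250579,.25032626]),[3.14149,0,.41278]),
(np.array([.31,.16,2.23,-.83,.27,-.46]),np.array([.4385,.1621,.2536]),[-3.14,.601,3.099]),(o['qpos'],o['tool_pos'],o['tool_rot'])]
for q,p,r in D:
    k0=[.3,0,.4,0,.4,.06,.2]; R=fk(q,k0)[1]; Rm=Ro.from_euler('xyz',r).as_matrix(); print((Rm.T@R).round(2).tolist())
E
```

```text
[ 0.2461  0.396   2.1551 -1.1336  0.0653 -0.3769]
[[0.0, 1.0, -0.0], [-1.0, 0.0, -0.0], [-0.0, 0.0, 1.0]]
[[0.0, 1.0, 0.0], [-1.0, 0.0, -0.0], [-0.0, -0.0, 1.0]]
[[0.0, 1.0, 0.0], [-1.0, 0.0, -0.0], [-0.0, -0.0, 1.0]]
```

```bash
python3 - <<'E'
from kin import *
o=get_obs()
D=[(np.array([-1.26359981,.490896282,1.5589087,0,1.09168447,-.105580693]),np.array([.25075678,-.57250579,.25032626]),1),
(np.array([.31,.16,2.23,-.83,.27,-.46]),np.array([.4385,.1621,.2536]),.15),(o['qpos'],o['tool_pos'],1)]
A=[];b=[]
for q,p,w in D:
    c=fk(q,np.zeros(7))[0]
    J=np.column_stack([fk(q,np.eye(7)[i])[0]-c for i in range(7)]); A.append(J*w); b.append((p-c)*w)
A=np.vstack(A);b=np.hstack(b)
print(np.linalg.svd(A)[1].round(4))
for drop in ([],[1],[3],[1,3]):
    keep=[i for i in range(7) if i not in drop]; k=np.linalg.lstsq(A[:,keep],b,rcond=None)[0]; print(drop,dict(zip(np.array('h a1 L2 e L3 d L'.split())[keep],k.round(4))),((A[:,keep]@k-b)*1000).round(1))
E
```

```text
[2.7055 2.1097 1.4226 0.5295 0.2851 0.0265 0.0217]
[] {np.str_('h'): np.float64(0.1938), np.str_('a1'): np.float64(-0.0016), np.str_('L2'): np.float64(0.5899), np.str_('e'): np.float64(0.0427), np.str_('L3'): np.float64(0.411), np.str_('d'): np.float64(0.0659), np.str_('L'): np.float64(0.2364)} [ 0.   0.   0.  -0.1 -0.2 -0.4  0.   0.   0. ]
[1] {np.str_('h'): np.float64(0.1935), np.str_('L2'): np.float64(0.588), np.str_('e'): np.float64(0.0423), np.str_('L3'): np.float64(0.4099), np.str_('d'): np.float64(0.0659), np.str_('L'): np.float64(0.2352)} [-0.  -0.   0.  -0.  -0.2 -0.4  0.   0.   0. ]
[3] {np.str_('h'): np.float64(0.0581), np.str_('a1'): np.float64(0.0323), np.str_('L2'): np.float64(0.5937), np.str_('L3'): np.float64(0.348), np.str_('d'): np.float64(0.0638), np.str_('L'): np.float64(0.1705)} [-2.1 -0.2  0.5 -2.3  0.8 -0.7  0.3  2.  -0.4]
[1, 3] {np.str_('h'): np.float64(0.041), np.str_('L2'): np.float64(0.6378), np.str_('L3'): np.float64(0.361), np.str_('d'): np.float64(0.0643), np.str_('L'): np.float64(0.1861)} [-1.6  0.   0.7 -3.3  0.1 -0.1  0.5  1.6 -0.7]
```

```bash
cat >> kin.py <<'E'
K=[.1935,0,.588,.0423,.4099,.0659,.2352]
C90=Rz(np.pi/2)
def fkt(q): p,R=fk(q,K); return p,R@C90
def ik(p,R,q0,lim=True):
    def f(q): 
        pp,RR=fkt(q); return np.r_[(pp-p)*5,Ro.from_matrix(RR.T@R).as_rotvec()]
    lo,hi=(LO+1e-3,HI-1e-3) if lim else (LO-9,HI+9)
    r=least_squares(f,np.clip(q0,lo+1e-3,hi-1e-3),bounds=(lo,hi)); return r.x,np.abs(r.fun).max()
A0=.1822; W=np.array([.5574,.182,.068])
N=Rz(A0)@[-.5736,0,.8192]; Y=Rz(A0)@[0,1.,0]; X=np.cross(Y,N)
def grasp(s,dp=0,ds=0,flip=1):
    """dp>0: tool steeper (deg) ; ds: sideways (deg, tilting tool z toward +Y)"""
    R=frame(-X*flip,-N); R=Ro.from_rotvec(-Y*np.radians(-dp)).as_matrix()@Ro.from_rotvec(X*np.radians(ds)).as_matrix()@R
    return W+s*N,R
E
python3 - <<'E'
from kin import *
q=get_obs()['qpos']
print(fkt(q)[0]-get_obs()['tool_pos'])
for dp in(-8,-4,0,4,8):
  for ds in(-8,-4,0,4,8):
    out=[]
    for s in(.20,.12,.042):
        p,R=grasp(s,dp,ds); best=min((ik(p,R,np.array([.3,.4,2.1,a,.2,-a-.5])) for a in(-1,0,1.5,3,4.1)),key=lambda r:r[1]); out.append((best[0][3:].round(2).tolist(),round(best[1],3)))
    print(dp,ds,R[:,2].round(2),out)
E
```

```text
[-3.16714374e-05  5.29737103e-05  1.10554458e-04]
-8 -8 [ 0.69 -0.01 -0.72] [([-1.13, 0.18, -0.35], np.float64(0.119)), ([1.12, 0.06, -2.69], np.float64(0.194)), ([1.13, 0.06, -2.69], np.float64(0.263))]
-8 -4 [ 0.68  0.05 -0.73] [([-1.13, 0.08, -0.39], np.float64(0.1)), ([-1.13, 0.06, -0.39], np.float64(0.189)), ([-1.13, 0.06, -0.39], np.float64(0.258))]
-8 0 [ 0.67  0.12 -0.73] [([-1.13, 0.06, -0.4], np.float64(0.096)), ([-1.13, 0.06, -0.4], np.float64(0.189)), ([-1.13, 0.06, -0.4], np.float64(0.257))]
-8 4 [ 0.66  0.19 -0.73] [([-1.13, 0.06, -0.39], np.float64(0.095)), ([-1.13, 0.06, -0.4], np.float64(0.188)), ([-1.13, 0.06, -0.4], np.float64(0.257))]
-8 8 [ 0.64  0.26 -0.72] [([1.1, 0.11, -2.69], np.float64(0.11)), ([-1.13, 0.06, -0.4], np.float64(0.188)), ([-1.13, 0.06, -0.41], np.float64(0.257))]
-4 -8 [ 0.64 -0.02 -0.77] [([-1.13, 0.21, -0.34], np.float64(0.064)), ([-1.13, 0.16, -0.35], np.float64(0.147)), ([1.12, 0.06, -2.69], np.float64(0.202))]
-4 -4 [ 0.63  0.05 -0.78] [([-1.13, 0.11, -0.38], np.float64(0.046)), ([-1.13, 0.06, -0.4], np.float64(0.13)), ([-1.13, 0.06, -0.39
[... 2019 characters left out ...]
5, -0.9], np.float64(0.0)), ([-0.95, 0.23, -0.53], np.float64(0.0)), ([-1.13, 0.19, -0.36], np.float64(0.035))]
8 -4 [ 0.46  0.01 -0.89] [([-0.36, 0.3, -1.16], np.float64(0.0)), ([-0.69, 0.16, -0.83], np.float64(0.0)), ([-1.13, 0.1, -0.39], np.float64(0.02))]
8 0 [ 0.45  0.08 -0.89] [([-0.06, 0.28, -1.49], np.float64(0.0)), ([-0.12, 0.12, -1.43], np.float64(0.0)), ([-0.5, 0.06, -1.04], np.float64(0.029))]
8 4 [ 0.43  0.15 -0.89] [([0.27, 0.29, -1.84], np.float64(0.0)), ([0.59, 0.13, -2.16], np.float64(0.0)), ([1.11, 0.07, -2.69], np.float64(0.02))]
8 8 [ 0.42  0.22 -0.88] [([0.55, 0.32, -2.15], np.float64(0.0)), ([0.97, 0.2, -2.58], np.float64(0.0)), ([1.09, 0.15, -2.69], np.float64(0.042))]
```

```bash
python3 - <<'E'
from kin import *
for fl in(-1,1):
 for dp in(0,-4,-8,-12):
  out=[]
  for s in(.042,.08,.12,.16,.22):
    p,R=grasp(s,dp,0,fl); q,e=min((ik(p,R,np.array([.3,.4,2.1,a,.2,b])) for a in(2.5,3.5) for b in(-1.6,1.6)),key=lambda r:r[1]); out.append((q.round(2).tolist() if s in(.042,.16,.22) else q[3:5].round(2).tolist(),round(e,3)))
  print(fl,dp,*out)
# arm-only pose options for the swing
for q1,q2,q3 in[(.31,.16,2.23),(.27,.1,2.2),(.27,0,2.2),(.27,0,2.1)]:
  for q4 in(0,1.6,3.14): 
    p,R=fkt([q1,q2,q3,q4,.35,0]); print(q2,q3,q4,p.round(3),R[:,2].round(2))
E
```

```text
-1 0 ([0.21, 0.56, 2.2, 3.21, 0.23, -1.62], np.float64(0.0)) ([3.24, 0.18], np.float64(0.0)) ([3.31, 0.11], np.float64(0.0)) ([0.22, 0.29, 2.28, 3.6, 0.06, -2.0], np.float64(0.014)) ([0.22, 0.14, 2.28, -0.19, 0.12, 1.79], np.float64(0.0))
-1 -4 ([0.21, 0.57, 2.24, 3.2, 0.35, -1.6], np.float64(0.0)) ([3.21, 0.3], np.float64(0.0)) ([3.23, 0.23], np.float64(0.0)) ([0.22, 0.3, 2.31, 3.29, 0.15, -1.69], np.float64(0.0)) ([0.24, 0.15, 2.32, 4.28, 0.06, -2.66], np.float64(0.019))
-1 -8 ([0.21, 0.59, 2.27, 3.19, 0.48, -1.59], np.float64(0.0)) ([3.19, 0.42], np.float64(0.0)) ([3.21, 0.35], np.float64(0.0)) ([0.22, 0.31, 2.35, 3.24, 0.27, -1.64], np.float64(0.0)) ([0.22, 0.15, 2.35, 3.38, 0.12, -1.78], np.float64(0.0))
-1 -12 ([0.21, 0.62, 2.31, 3.18, 0.61, -1.58], np.float64(0.0)) ([3.19, 0.55], np.float64(0.0)) ([3.2, 0.48], np.float64(0.0)) ([0.22, 0.33, 2.39, 3.21, 0.39, -1.61], np.float64(0.0)) ([0.22, 0.16, 2.39, 3.27, 0.24, -1.67], np.float64(0.0))
1 0 ([0.21, 0.56, 2.2, 3.21, 0.23, 1.53], np.float64(0.0)) ([3.24, 0.18], np.float64(0.0)) ([3.31, 0.11], np.float64(0.0)) ([0.22, 0.29, 2.2
[... 721 characters left out ...]
 0.39, 1.53], np.float64(0.0)) ([0.22, 0.16, 2.39, 3.27, 0.24, 1.47], np.float64(0.0))
0.16 2.23 0 [0.394 0.195 0.229] [ 0.37  0.12 -0.92]
0.16 2.23 1.6 [0.427 0.291 0.286] [ 0.51  0.52 -0.68]
0.16 2.23 3.14 [0.506 0.231 0.339] [ 0.85  0.27 -0.45]
0.1 2.2 0 [0.413 0.183 0.267] [ 0.45  0.13 -0.88]
0.1 2.2 1.6 [0.445 0.275 0.328] [ 0.59  0.52 -0.62]
0.1 2.2 3.14 [0.517 0.212 0.387] [ 0.9   0.25 -0.37]
0 2.2 0 [0.404 0.18  0.311] [ 0.54  0.15 -0.83]
0 2.2 1.6 [0.43  0.271 0.378] [ 0.65  0.53 -0.54]
0 2.2 3.14 [0.496 0.206 0.441] [ 0.93  0.26 -0.28]
0 2.1 0 [0.447 0.192 0.357] [ 0.61  0.17 -0.77]
0 2.1 1.6 [0.466 0.281 0.429] [ 0.69  0.55 -0.47]
0 2.1 3.14 [0.526 0.214 0.496] [ 0.95  0.26 -0.18]
```

```bash
cat >> kin.py <<'E'
VM=np.array([2.22,2.22,2.79,3.14,3.14,3.14])*.62/8
def jpath(ws,f=1.0):
    import json
    k=0
    for a,b in zip(ws[:-1],ws[1:]):
        a,b=np.array(a),np.array(b); n=1
        while True:
            qs=[a+(b-a)*i/n for i in range(n+1)]; T=[fkt(q) for q in qs]
            ok=all(np.linalg.norm(T[i+1][0]-T[i][0])<.055*f and np.degrees(np.linalg.norm(Ro.from_matrix(T[i][1].T@T[i+1][1]).as_rotvec()))<10.2*f for i in range(n)) and (np.abs(b-a)/n<VM*f).all()
            if ok: break
            n+=1
        for i in range(n):
            t=T[i][1].T@(T[i+1][0]-T[i][0])/.06; r=Ro.from_matrix(T[i][1].T@T[i+1][1]).as_rotvec()/np.pi
            print(k,json.dumps({c:round(float(v),3) for c,v in zip(['tx','ty','tz','rx','ry','rz'],[*t,*r])}),T[i+1][0].round(2),qs[i+1][3:].round(2)); k+=1
E
python3 - <<'E'
from kin import *
q0=get_obs()['qpos']
p,R=grasp(.13,-4,0,-1); qp,e=ik(p,R,np.array([.22,.35,2.3,3.2,.2,-1.62])); print(qp.round(3),e)
jpath([q0,[.24,.12,2.3,-.3,.3,-.75],[.23,.1,2.3,1.5,.32,-1.2],[.22,.15,2.31,3.2,.27,-1.6],qp])
E
```

```text
[ 0.216  0.37   2.3    3.243  0.21  -1.644] 7.644844854822407e-16
0 {"tx": 0.225, "ty": -0.214, "tz": -0.528, "rx": 0.013, "ry": 0.003, "rz": 0.038} [0.49 0.17 0.19] [-0.93  0.12 -0.47]
1 {"tx": 0.314, "ty": -0.202, "tz": -0.5, "rx": 0.009, "ry": 0.008, "rz": 0.037} [0.46 0.15 0.21] [-0.72  0.18 -0.56]
2 {"tx": 0.396, "ty": -0.18, "tz": -0.466, "rx": 0.004, "ry": 0.012, "rz": 0.037} [0.42 0.14 0.22] [-0.51  0.24 -0.66]
3 {"tx": 0.468, "ty": -0.149, "tz": -0.428, "rx": -0.002, "ry": 0.016, "rz": 0.036} [0.39 0.14 0.23] [-0.3   0.3  -0.75]
4 {"tx": 0.167, "ty": 0.186, "tz": -0.023, "rx": -0.015, "ry": 0.015, "rz": 0.051} [0.38 0.15 0.23] [-0.07  0.3  -0.81]
5 {"tx": 0.157, "ty": 0.2, "tz": -0.024, "rx": -0.016, "ry": 0.014, "rz": 0.051} [0.38 0.17 0.23] [ 0.15  0.3  -0.86]
6 {"tx": 0.147, "ty": 0.214, "tz": -0.025, "rx": -0.017, "ry": 0.014, "rz": 0.051} [0.37 0.18 0.23] [ 0.38  0.31 -0.92]
7 {"tx": 0.137, "ty": 0.226, "tz": -0.025, "rx": -0.018, "ry": 0.013, "rz": 0.051} [0.38 0.2  0.24] [ 0.6   0.31 -0.98]
8 {"tx": 0.126, "ty": 0.239, "tz": -0.026, "rx": -0.019, "ry": 0.012, "rz": 0.
[... 1016 characters left out ...]
0.229, "tz": 0.029, "rx": -0.019, "ry": -0.002, "rz": 0.05} [0.47 0.2  0.3 ] [ 2.78  0.28 -1.5 ]
18 {"tx": -0.082, "ty": 0.228, "tz": 0.029, "rx": -0.019, "ry": -0.004, "rz": 0.05} [0.48 0.18 0.3 ] [ 2.99  0.28 -1.55]
19 {"tx": -0.093, "ty": 0.227, "tz": 0.03, "rx": -0.018, "ry": -0.004, "rz": 0.049} [0.48 0.17 0.29] [ 3.2   0.27 -1.6 ]
20 {"tx": -0.493, "ty": 0.028, "tz": 0.447, "rx": -0.002, "ry": -0.029, "rz": -0.0} [0.48 0.17 0.25] [ 3.21  0.25 -1.61]
21 {"tx": -0.485, "ty": 0.024, "tz": 0.45, "rx": -0.002, "ry": -0.029, "rz": -0.0} [0.49 0.17 0.21] [ 3.23  0.23 -1.63]
22 {"tx": -0.478, "ty": 0.021, "tz": 0.454, "rx": -0.001, "ry": -0.029, "rz": -0.0} [0.48 0.17 0.17] [ 3.24  0.21 -1.64]
```

```bash
python3 -m jog '[{"tx":0.22,"ty":-0.21,"tz":-0.53,"rx":0.013,"ry":0.003,"rz":0.038},{"tx":0.31,"ty":-0.2,"tz":-0.5,"rx":0.009,"ry":0.008,"rz":0.037},{"tx":0.4,"ty":-0.18,"tz":-0.47,"rx":0.004,"ry":0.012,"rz":0.037},{"tx":0.47,"ty":-0.15,"tz":-0.43,"rx":-0.002,"ry":0.016,"rz":0.036},{"tx":0,"ty":0,"tz":0,"rx":0,"ry":0,"rz":0}]' >/dev/null; python3 - <<'E'
from kin import *
q0=get_obs()['qpos'];print(q0.round(3))
p,R=grasp(.13,-4,0,-1); qp,e=ik(p,R,np.array([.22,.35,2.3,3.2,.2,-1.62]))
jpath([q0,[.23,.1,2.3,1.5,.32,-1.2],[.22,.15,2.31,3.2,.27,-1.6],qp])
E
```

```text
[ 0.241  0.114  2.303 -0.299  0.3   -0.748]
0 {"tx": 0.166, "ty": 0.186, "tz": -0.019, "rx": -0.015, "ry": 0.015, "rz": 0.051} [0.38 0.15 0.23] [-0.07  0.3  -0.8 ]
1 {"tx": 0.156, "ty": 0.2, "tz": -0.02, "rx": -0.016, "ry": 0.014, "rz": 0.051} [0.37 0.17 0.23] [ 0.15  0.3  -0.86]
2 {"tx": 0.146, "ty": 0.214, "tz": -0.021, "rx": -0.017, "ry": 0.014, "rz": 0.051} [0.37 0.18 0.23] [ 0.38  0.31 -0.92]
3 {"tx": 0.135, "ty": 0.227, "tz": -0.021, "rx": -0.018, "ry": 0.013, "rz": 0.051} [0.38 0.2  0.24] [ 0.6   0.31 -0.97]
4 {"tx": 0.124, "ty": 0.239, "tz": -0.022, "rx": -0.019, "ry": 0.012, "rz": 0.05} [0.38 0.21 0.25] [ 0.83  0.31 -1.03]
5 {"tx": 0.114, "ty": 0.251, "tz": -0.022, "rx": -0.02, "ry": 0.011, "rz": 0.05} [0.39 0.22 0.26] [ 1.05  0.31 -1.09]
6 {"tx": 0.102, "ty": 0.262, "tz": -0.023, "rx": -0.02, "ry": 0.01, "rz": 0.05} [0.4  0.23 0.27] [ 1.28  0.32 -1.14]
7 {"tx": 0.091, "ty": 0.271, "tz": -0.023, "rx": -0.021, "ry": 0.009, "rz": 0.05} [0.41 0.24 0.28] [ 1.5   0.32 -1.2 ]
8 {"tx": 0.013, "ty": 0.229, "tz": 0.03, "rx": -0.019, "ry": 0.004, "rz": 0.049} [0.42 0.24 0.29] [ 1.71  
[... 513 characters left out ...]
0.229, "tz": 0.029, "rx": -0.019, "ry": -0.002, "rz": 0.05} [0.47 0.2  0.3 ] [ 2.78  0.28 -1.5 ]
14 {"tx": -0.082, "ty": 0.228, "tz": 0.029, "rx": -0.019, "ry": -0.004, "rz": 0.05} [0.48 0.18 0.3 ] [ 2.99  0.28 -1.55]
15 {"tx": -0.093, "ty": 0.227, "tz": 0.03, "rx": -0.018, "ry": -0.004, "rz": 0.049} [0.48 0.17 0.29] [ 3.2   0.27 -1.6 ]
16 {"tx": -0.493, "ty": 0.028, "tz": 0.447, "rx": -0.002, "ry": -0.029, "rz": -0.0} [0.48 0.17 0.25] [ 3.21  0.25 -1.61]
17 {"tx": -0.485, "ty": 0.024, "tz": 0.45, "rx": -0.002, "ry": -0.029, "rz": -0.0} [0.49 0.17 0.21] [ 3.23  0.23 -1.63]
18 {"tx": -0.478, "ty": 0.021, "tz": 0.454, "rx": -0.001, "ry": -0.029, "rz": -0.0} [0.48 0.17 0.17] [ 3.24  0.21 -1.64]
```

The model tracks the arm to the milliradian, so I'll swing the wrist round.

```bash
python3 -m jog '[{"tx":0.166,"ty":0.186,"tz":-0.02,"rx":-0.015,"ry":0.015,"rz":0.051},{"tx":0.156,"ty":0.2,"tz":-0.02,"rx":-0.016,"ry":0.014,"rz":0.051},{"tx":0.146,"ty":0.214,"tz":-0.02,"rx":-0.017,"ry":0.014,"rz":0.051},{"tx":0.135,"ty":0.227,"tz":-0.02,"rx":-0.018,"ry":0.013,"rz":0.051},{"tx":0.124,"ty":0.239,"tz":-0.02,"rx":-0.019,"ry":0.012,"rz":0.05},{"tx":0.114,"ty":0.251,"tz":-0.02,"rx":-0.02,"ry":0.011,"rz":0.05},{"tx":0.102,"ty":0.262,"tz":-0.02,"rx":-0.02,"ry":0.01,"rz":0.05},{"tx":0.091,"ty":0.271,"tz":-0.02,"rx":-0.021,"ry":0.009,"rz":0.05}]' >/dev/null
python3 -m jog '[{"tx":0.013,"ty":0.229,"tz":0.03,"rx":-0.019,"ry":0.004,"rz":0.049},{"tx":-0.006,"ty":0.229,"tz":0.03,"rx":-0.019,"ry":0.003,"rz":0.049},{"tx":-0.024,"ty":0.229,"tz":0.03,"rx":-0.019,"ry":0.001,"rz":0.05},{"tx":-0.041,"ty":0.229,"tz":0.03,"rx":-0.019,"ry":0,"rz":0.05},{"tx":-0.056,"ty":0.229,"tz":0.03,"rx":-0.019,"ry":-0.001,"rz":0.05},{"tx":-0.07,"ty":0.229,"tz":0.03,"rx":-0.019,"ry":-0.002,"rz":0.05},{"tx":-0.082,"ty":0.228,"tz":0.03,"rx":-0.019,"ry":-0.004,"rz":0.05},{"tx":-0.093,"ty":0.227,"tz":0.03,"rx":-0.018,"ry":-0.004,"rz":0.049}]'
python3 - <<'E'
from kin import *
q0=get_obs()['qpos'];print(q0.round(3))
p,R=grasp(.13,-4,0,-1); qp,e=ik(p,R,np.array([.22,.35,2.3,3.2,.2,-1.62]))
p,R=grasp(.042,-4,0,-1); qg,e=ik(p,R,qp)
jpath([q0,qp]); plan(*fkt(qp),*fkt(qg),4)
E
```

```text
time_s: 8.7
tool_pos: [0.4813, 0.171, 0.2913]
tool_rot: [-3.111, -0.958, 0.158]
contact_force: [-0.1, -0.0, -0.1]
grip_width: 0.99
finger_force: 0.0
[ 0.222  0.159  2.313  3.22   0.289 -1.609]
0 {"tx": -0.493, "ty": 0.028, "tz": 0.429, "rx": -0.002, "ry": -0.029, "rz": -0.001} [0.48 0.17 0.25] [ 3.23  0.26 -1.62]
1 {"tx": -0.484, "ty": 0.024, "tz": 0.434, "rx": -0.001, "ry": -0.029, "rz": -0.001} [0.49 0.17 0.21] [ 3.24  0.24 -1.63]
2 {"tx": -0.475, "ty": 0.02, "tz": 0.438, "rx": -0.001, "ry": -0.029, "rz": -0.001} [0.48 0.17 0.17] [ 3.24  0.21 -1.64]
0 {'tx': -0.026, 'tz': 0.366}
1 {'tx': -0.026, 'tz': 0.366}
2 {'tx': -0.026, 'tz': 0.366}
3 {'tx': -0.026, 'tz': 0.366}
```

```bash
python3 -m jog '[{"tx":-0.493,"ty":0.028,"tz":0.43,"rx":-0.002,"ry":-0.029,"rz":-0.001},{"tx":-0.484,"ty":0.024,"tz":0.434,"rx":-0.001,"ry":-0.029,"rz":-0.001},{"tx":-0.475,"ty":0.02,"tz":0.438,"rx":-0.001,"ry":-0.029,"rz":-0.001},{"tx":0,"ty":0,"tz":0,"rx":0,"ry":0,"rz":0}]' 75
python3 - <<'E'
from kin import *
o=get_obs(); print(o['qpos'].round(3)); snap('wrist','w5.png')
for t in('white_adapter','white_adapter_mid'): print([(round(d['conf'],2),np.round(d['at'],1)) for d in mark_of('wrist',t)[:3]])
r=outline_of('wrist','white_adapter'); print([(d['conf'],d['bbox']) for d in r[:2]])
print('pred',proj('wrist',W,o).round(1),proj('wrist',W+.021*N,o).round(1))
for c in(-.02,.02):print([proj('wrist',W+s*N+b*Y+c*X,o).round(1).tolist() for b in(-.021,.021) for s in(0,.068)])
p,R=grasp(.042,-4,0,-1); print('dev',(R.T@(o['tool_pos']-p)).round(4)); plan(*now(),p,R,4)
E
```

```text
time_s: 9.2
tool_pos: [0.4851, 0.1687, 0.1732]
tool_rot: [3.141, -0.682, 0.184]
contact_force: [0.0, -0.1, 0.1]
grip_width: 0.878
finger_force: 0.0
[ 0.216  0.374  2.3    3.237  0.216 -1.639]
[(0.95, array([321.6, 205. ]))]
[]
[(0.84, [286.3, 181.7, 357.2, 269.4])]
pred [319.6 207. ] [319.5 214.3]
[[345.5, 231.0], [353.5, 267.4], [293.5, 230.8], [284.8, 267.2]]
[[346.6, 182.3], [355.3, 203.9], [292.8, 182.1], [283.3, 203.7]]
dev [ 0.0061 -0.0001 -0.0861]
0 {'tx': -0.036, 'ty': 0.001, 'tz': 0.368, 'ry': -0.001}
1 {'tx': -0.036, 'ty': 0.001, 'tz': 0.368, 'ry': -0.001}
2 {'tx': -0.035, 'ty': 0.001, 'tz': 0.368, 'ry': -0.001}
3 {'tx': -0.034, 'ty': 0.001, 'tz': 0.368, 'ry': -0.001}
```

View pics/w5.png

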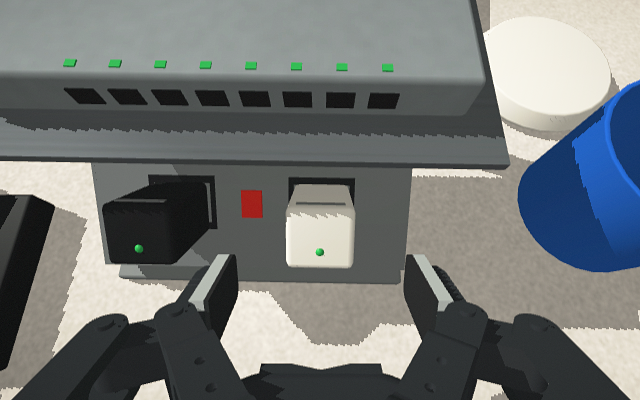

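The white adapter is centred between the jaws at about (320,230), and its outline agrees with the model to 2 px. Shelf and camera are clear, so I go in, grip and pull along the adapter's axis.

```bash
python3 -m jog '[{"tx":-0.036,"ty":0,"tz":0.368,"rx":0,"ry":-0.001,"rz":0},{"tx":-0.036,"ty":0,"tz":0.368,"rx":0,"ry":-0.001,"rz":0},{"tx":-0.035,"ty":0,"tz":0.368,"rx":0,"ry":-0.001,"rz":0},{"tx":-0.034,"ty":0,"tz":0.368,"rx":0,"ry":-0.001,"rz":0},{"tx":0,"ty":0,"tz":0,"rx":0,"ry":0,"rz":0}]' && python3 -m jog '[{"tx":0,"ty":0,"tz":0,"rx":0,"ry":0,"rz":0},{"tx":0,"ty":0,"tz":0,"rx":0,"ry":0,"rz":0},{"tx":0,"ty":0,"tz":0,"rx":0,"ry":0,"rz":0},{"tx":0,"ty":0,"tz":0,"rx":0,"ry":0,"rz":0}]' 30 70
python3 - <<'E'
from kin import *
o=get_obs(); p,R=now(); print(o['qpos'].round(3),'s,off:',np.array([N,X,Y])@(p-W)); print('N in tool, per 60mm', (R.T@N).round(3))
E
```

```text
time_s: 10.02
tool_pos: [0.5336, 0.1777, 0.1011]
tool_rot: [-3.141, -0.674, 0.183]
contact_force: [0.4, 0.5, 0.1]
grip_width: 0.878
finger_force: 0.0
time_s: 10.52
tool_pos: [0.5331, 0.1776, 0.1022]
tool_rot: [-3.141, -0.675, 0.183]
contact_force: [-4.4, -0.6, 7.2]
grip_width: 0.478
finger_force: 69.1
[ 0.212  0.574  2.238  3.195  0.346 -1.598] s,off: [ 0.04219902 -0.00065078  0.00012791]
N in tool, per 60mm [ 0.064 -0.    -0.998]
```

```bash
python3 -m jog '[{"tx":0.005,"ty":0,"tz":-0.08,"rx":0,"ry":0,"rz":0},{"tx":0.005,"ty":0,"tz":-0.08,"rx":0,"ry":0,"rz":0},{"tx":0.006,"ty":0,"tz":-0.1,"rx":0,"ry":0,"rz":0},{"tx":0.008,"ty":0,"tz":-0.12,"rx":0,"ry":0,"rz":0},{"tx":0.01,"ty":0,"tz":-0.15,"rx":0,"ry":0,"rz":0},{"tx":0.01,"ty":0,"tz":-0.15,"rx":0,"ry":0,"rz":0}]'
python3 - <<'E'
from kin import *
o=get_obs(); p,R=now(); print(o['qpos'].round(3),'s,off:',np.array([N,X,Y])@(p-W)); camera('wrist')
for t in('white_adapter',): print([(round(d['conf'],2),np.round(d['at'],1)) for d in mark_of('wrist',t)[:3]])
s=np.dot(N,p-W)-.0422; print('pred if moved',proj('wrist',W+s*N,o),'if not',proj('wrist',W,o))
E
```

```text
time_s: 11.28
tool_pos: [0.5097, 0.1733, 0.1349]
tool_rot: [-3.141, -0.673, 0.183]
contact_force: [-0.3, 0.5, -2.2]
grip_width: 0.484
finger_force: 74.4
[ 0.213  0.483  2.272  3.209  0.286 -1.612] s,off: [ 8.25982441e-02 -1.33201050e-03  3.41396973e-05]
[(0.89, array([323.6, 245.9]))]
pred if moved [319.0047719  244.48512602] if not [319.28912881 221.50731672]
```

```bash
python3 - <<'E'
from kin import *
q0=get_obs()['qpos']
p,R=grasp(.155,-4,0,-1); q1,e=ik(p,R,q0); print(q1.round(3),e)
p,R=now(); plan(p,R,*fkt(q1))
pT=np.array([.628,-.070,.26]); RT=frame([1,-.1,0],[0,0,-1]); qT,e=ik(pT,RT,np.array([-.1,.5,1.6,0,1,1.6])); print(qT.round(3),e)
jpath([q1,[.23,.06,2.33,1.5,.28,.1],[.18,.03,2.3,0,.4,1.6],qT])
E
```

```text
[ 0.217  0.308  2.31   3.282  0.158 -1.682] 8.097374525256833e-15
0 {'tx': 0.046, 'tz': -0.6, 'ry': 0.001}
1 {'tx': 0.048, 'ty': 0.001, 'tz': -0.6, 'ry': 0.001}
[-0.215  0.492  1.529  0.     1.12   1.455] 6.057866917954327e-13
0 {"tx": 0.188, "ty": -0.156, "tz": -0.212, "rx": 0.012, "ry": 0.014, "rz": 0.001} [0.47 0.18 0.21] [ 3.06  0.17 -1.46]
1 {"tx": 0.154, "ty": -0.186, "tz": -0.21, "rx": 0.014, "ry": 0.011, "rz": 0.0} [0.47 0.19 0.23] [ 2.84  0.19 -1.24]
2 {"tx": 0.111, "ty": -0.208, "tz": -0.208, "rx": 0.015, "ry": 0.007, "rz": 0.0} [0.46 0.2  0.24] [ 2.61  0.2  -1.01]
3 {"tx": 0.062, "ty": -0.219, "tz": -0.206, "rx": 0.015, "ry": 0.004, "rz": 0.0} [0.45 0.21 0.25] [ 2.39  0.22 -0.79]
4 {"tx": 0.008, "ty": -0.217, "tz": -0.204, "rx": 0.014, "ry": -0.0, "rz": -0.0} [0.44 0.21 0.27] [ 2.17  0.23 -0.57]
5 {"tx": -0.046, "ty": -0.202, "tz": -0.201, "rx": 0.013, "ry": -0.004, "rz": -0.0} [0.42 0.22 0.27] [ 1.95  0.25 -0.35]
6 {"tx": -0.096, "ty": -0.172, "tz": -0.199, "rx": 0.01, "ry": -0.008, "rz": -0.0} [0.41 0.23 0.28] [ 1.72  0.26 -0.12]
7 {"tx": -0.14, "ty": -0.129, "tz": -0.19
[... 1029 characters left out ...]
tx": 0.67, "ty": 0.427, "tz": 0.186, "rx": -0.006, "ry": -0.019, "rz": 0.01} [0.45 0.1  0.26] [0.   0.61 1.56]
17 {"tx": 0.644, "ty": 0.475, "tz": 0.159, "rx": -0.004, "ry": -0.019, "rz": 0.011} [0.49 0.07 0.26] [0.   0.71 1.54]
18 {"tx": 0.613, "ty": 0.522, "tz": 0.134, "rx": -0.003, "ry": -0.019, "rz": 0.011} [0.53 0.04 0.26] [0.   0.81 1.52]
19 {"tx": 0.579, "ty": 0.565, "tz": 0.111, "rx": -0.001, "ry": -0.019, "rz": 0.011} [0.57 0.01 0.26] [0.   0.91 1.5 ]
20 {"tx": 0.54, "ty": 0.606, "tz": 0.09, "rx": 0.0, "ry": -0.019, "rz": 0.011} [ 0.6  -0.03  0.26] [0.   1.02 1.48]
21 {"tx": 0.498, "ty": 0.643, "tz": 0.072, "rx": 0.001, "ry": -0.019, "rz": 0.011} [ 0.63 -0.07  0.26] [0.   1.12 1.45]
```

```bash
python3 -m jog '[{"tx":0.046,"ty":0,"tz":-0.6,"rx":0,"ry":0.001,"rz":0},{"tx":0.048,"ty":0,"tz":-0.6,"rx":0,"ry":0.001,"rz":0},{"tx":0.188,"ty":-0.156,"tz":-0.212,"rx":0.012,"ry":0.014,"rz":0.001},{"tx":0.154,"ty":-0.186,"tz":-0.21,"rx":0.014,"ry":0.011,"rz":0},{"tx":0.111,"ty":-0.208,"tz":-0.208,"rx":0.015,"ry":0.007,"rz":0},{"tx":0.062,"ty":-0.219,"tz":-0.206,"rx":0.015,"ry":0.004,"rz":0},{"tx":0.008,"ty":-0.217,"tz":-0.204,"rx":0.014,"ry":0,"rz":0},{"tx":-0.046,"ty":-0.202,"tz":-0.2,"rx":0.013,"ry":-0.004,"rz":0}]'
python3 -m jog '[{"tx":-0.096,"ty":-0.172,"tz":-0.2,"rx":0.01,"ry":-0.008,"rz":0},{"tx":-0.14,"ty":-0.129,"tz":-0.196,"rx":0.006,"ry":-0.01,"rz":0},{"tx":-0.173,"ty":0.026,"tz":-0.034,"rx":0,"ry":-0.017,"rz":0.004},{"tx":-0.185,"ty":0.083,"tz":-0.038,"rx":-0.005,"ry":-0.018,"rz":0.004},{"tx":-0.184,"ty":0.144,"tz":-0.041,"rx":-0.01,"ry":-0.017,"rz":0.005},{"tx":-0.168,"ty":0.205,"tz":-0.043,"rx":-0.015,"ry":-0.016,"rz":0.005},{"tx":-0.136,"ty":0.263,"tz":-0.046,"rx":-0.019,"ry":-0.013,"rz":0.006},{"tx":-0.091,"ty":0.314,"tz":-0.047,"rx":-0.023,"ry":-0.009,"rz":0.006}]'
python3 - <<'E'
from kin import *
q0=get_obs()['qpos']; print(q0.round(3))
pT=np.array([.628,-.070,.26]); RT=frame([1,-.1,0],[0,0,-1]); qT,e=ik(pT,RT,np.array([-.1,.5,1.6,0,1,1.6]))
jpath([q0,[.18,.03,2.3,0,.4,1.6],qT])
E
```

```text
time_s: 12.38
tool_pos: [0.4248, 0.2216, 0.2729]
tool_rot: [-2.873, -0.779, 0.173]
contact_force: [0.4, 0.6, -0.3]
grip_width: 0.484
finger_force: 74.4
time_s: 13.38
tool_pos: [0.3606, 0.154, 0.2515]
tool_rot: [-3.057, -0.43, 0.168]
contact_force: [-0.6, -0.3, -1.9]
grip_width: 0.48
finger_force: 74.4
[0.188 0.035 2.309 0.209 0.375 1.394]
0 {"tx": -0.016, "ty": 0.346, "tz": -0.058, "rx": -0.025, "ry": -0.006, "rz": 0.006} [0.36 0.13 0.25] [0.  0.4 1.6]
1 {"tx": 0.691, "ty": 0.376, "tz": 0.214, "rx": -0.007, "ry": -0.019, "rz": 0.01} [0.41 0.12 0.26] [0.   0.5  1.58]
2 {"tx": 0.67, "ty": 0.427, "tz": 0.186, "rx": -0.006, "ry": -0.019, "rz": 0.01} [0.45 0.1  0.26] [0.   0.61 1.56]
3 {"tx": 0.644, "ty": 0.475, "tz": 0.159, "rx": -0.004, "ry": -0.019, "rz": 0.011} [0.49 0.07 0.26] [0.   0.71 1.54]
4 {"tx": 0.613, "ty": 0.522, "tz": 0.134, "rx": -0.003, "ry": -0.019, "rz": 0.011} [0.53 0.04 0.26] [0.   0.81 1.52]
5 {"tx": 0.579, "ty": 0.565, "tz": 0.111, "rx": -0.001, "ry": -0.019, "rz": 0.011} [0.57 0.01 0.26] [0.   0.91 1.5 ]
6 {"tx": 0.54, "ty": 0.606, "tz": 0.09, "rx": 0.0, "ry": -0.019, "rz": 0.011} [ 0.6  -0.03  0.26] [0.   1.02 1.48]
7 {"tx": 0.498, "ty": 0.643, "tz": 0.072, "rx": 0.001, "ry": -0.019, "rz": 0.011} [ 0.63 -0.07  0.26] [0.   1.12 1.45]
```

```bash
python3 -m jog '[{"tx":-0.016,"ty":0.346,"tz":-0.058,"rx":-0.025,"ry":-0.006,"rz":0.006},{"tx":0.691,"ty":0.376,"tz":0.214,"rx":-0.007,"ry":-0.019,"rz":0.01},{"tx":0.67,"ty":0.427,"tz":0.186,"rx":-0.006,"ry":-0.019,"rz":0.01},{"tx":0.644,"ty":0.475,"tz":0.159,"rx":-0.004,"ry":-0.019,"rz":0.011},{"tx":0.613,"ty":0.522,"tz":0.134,"rx":-0.003,"ry":-0.019,"rz":0.011},{"tx":0,"ty":0,"tz":0,"rx":0,"ry":0,"rz":0}]'
cat > tub.py <<'E'
from kin import *
from scipy.optimize import minimize
def ell(cam,c,r,z,o): return np.array([proj(cam,[c[0]+r*np.cos(a),c[1]+r*np.sin(a),z],o) for a in np.linspace(0,2*np.pi,48,endpoint=False)])
def fitcyl(cam,name,circles,c0,o):
    r=outline_of(cam,name)
    if not r: return None
    m=r[0]['pixels'].astype(np.float32)
    def hm(c):
        h=cv2.convexHull(np.float32(np.vstack([ell(cam,c,a,z,o) for a,z in circles]))); M=np.zeros((1600,2560),np.uint8); cv2.fillConvexPoly(M,np.int32(h*4+2),1); return cv2.resize(M.astype(np.float32),(640,400),interpolation=cv2.INTER_AREA)
    def cost(c): h=hm(c); return 1-np.minimum(m,h).sum()/np.maximum(m,h).sum()
    s=minimize(cost,c0,method='Nelder-Mead',options=dict(initial_simplex=[c0,[c0[0]+.012,c0[1]],[c0[0],c0[1]+.012]],xatol=2e-4,fatol=1e-4))
    return s.x.round(4),round(1-s.fun,3),round(r[0]['conf'],2),np.round(r[0]['bbox'])
E
cat > look.py <<'E'
from tub import *
for c in('wrist','scene','side'):
    o=get_obs(); camera(c); print(c,'tub',fitcyl(c,'tub',[(.064,0),(.066,.117)],[.628,-.07],o))
    print('   rim',[(round(d['conf'],2),atz(c,d['at'],.117,o).round(4)) for d in mark_of(c,'tub_rim')[:2]])
    print('   lid',fitcyl(c,'lid',[(.069,.008),(.069,.013)],[.535,-.31],o),[(round(d['conf'],2),atz(c,d['at'],.043,o).round(4)) for d in mark_of(c,'lid_knob')[:2]])
E
python3 look.py
python3 - <<'E'
from kin import *
p,R=now(); plan(p,R,[.628,-.070,.26],frame([1,-.1,0],[0,0,-1]))
E
```

```text
time_s: 14.12
tool_pos: [0.5367, 0.0411, 0.2626]
tool_rot: [3.134, -0.172, 0.009]
contact_force: [-0.7, 0.1, -1.6]
grip_width: 0.487
finger_force: 74.3
0 {'tx': 0.505, 'ty': 0.631, 'tz': 0.107, 'ry': -0.018, 'rz': 0.012}
1 {'tx': 0.533, 'ty': 0.612, 'tz': 0.077, 'ry': -0.018, 'rz': 0.012}
2 {'tx': 0.559, 'ty': 0.592, 'tz': 0.047, 'ry': -0.018, 'rz': 0.012}Traceback (most recent call last):
  File "look.py", line 3, in <module>
    o=get_obs(); camera(c); print(c,'tub',fitcyl(c,'tub',[(.064,0),(.066,.117)],[.628,-.07],o))
                                          ~~~~~~^^^^^^^^^^^^^^^^^^^^^^^^^^^^^^^^^^^^^^^^^^^^^^
  File "tub.py", line 11, in fitcyl
    s=minimize(cost,c0,method='Nelder-Mead',options=dict(initial_simplex=[c0,[c0[0]+.012,c0[1]],[c0[0],c0[1]+.012]],xatol=2e-4,fatol=1e-4))
    res = _minimize_neldermead(fun, x0, args, callback, bounds=bounds,
                               **options)
    fxcc = func(xcc)
    fx = function(np.copy(x), *(wrapper_args + args))
  File "tub.py", line 10, in cost
    def cost(c): h=hm(c); return 1-np.minimum(m,h).sum()/np.maximum(m,h).sum()
                   ~~^^^
  File "tub.py", line 9, in hm
    h=cv2.convexHull(np.float32(np.vstack([ell(cam,c,a,z,o) for a,z in circles]))); M=np.zeros((1600,2560),np.uint8); cv2.fillConvexPoly(M,np.int32(h*4+2),1); return cv2.resize(M.astype(np.float32),(640,400),interpolation=cv2.INTER_AREA)
                                           ~~~^^^^^^^^^^^^^
  File "tub.py", line 3, in ell
    def ell(cam,c,r,z,o): return np.array([proj(cam,[c[0]+r*np.cos(a),c[1]+r*np.sin(a),z],o) for a in np.linspace(0,2*np.pi,48,endpoint=False)])
                                           ~~~~^^^^^^^^^^^^^^^^^^^^^^^^^^^^^^^^^^^^^^^^^^^^^
  File "h.py", line 12, in proj
    i,W=P(name,obs); c=W[:3,:3]@np.array(p)+W[:3,3]
        ~^^^^^^^^^^
  File "h.py", line 5, in P
    i=camera_info(name);
ValueError: time passes only in moves, steps and waits
```

```bash
sed -i 's/    i=camera_info(name); $/    i=_ci.setdefault(name,None) or camera_info(name); _ci[name]=i/; s/^def P(/_ci={}\ndef P(/' h.py; sed -n 3,9p h.py; python3 look.py
```

```text
from scipy.spatial.transform import Rotation as Ro
_ci={}
def P(name,obs=None):
    i=_ci.setdefault(name,None) or camera_info(name); _ci[name]=i
    if name=='wrist':
        o=obs or get_obs(); T=np.eye(4); T[:3,:3]=Ro.from_euler('xyz',o['tool_rot']).as_matrix(); T[:3,3]=o['tool_pos']
        W=np.linalg.inv(T@np.array(i['tool_from_camera']))
wrist tub (array([ 0.6289, -0.0728]), np.float64(0.981), 0.75, array([366.,  20., 542., 188.]))
   rim [(0.93, array([ 0.6299, -0.0721,  0.117 ]))]
   lid (array([ 0.5329, -0.3112]), np.float64(0.989), 0.82, array([560., 149., 640., 262.])) []
scene tub (array([ 0.6272, -0.0688]), np.float64(0.966), 0.96, array([290., 224., 340., 285.]))
   rim [(0.69, array([ 0.6168, -0.0701,  0.117 ]))]
   lid (array([ 0.535, -0.31 ]), np.float64(0.0), 0.71, array([213., 222., 235., 240.])) [(0.97, array([ 0.5279, -0.3072,  0.043 ]))]
side tub (array([ 0.6236, -0.0684]), np.float64(0.933), 0.62, array([305., 163., 344., 215.]))
   rim [(0.78, array([ 0.6019, -0.0513,  0.117 ]))]
   lid (array([ 0.535, -0.31 ]), np.float64(0.0), 0.66, array([190., 154., 312., 281.])) [(0.58, array([ 0.5168, -0.2904,  0.043 ]))]
```

```bash
python3 -m jog '[{"tx":0.505,"ty":0.642,"tz":0.107,"rx":0,"ry":-0.018,"rz":0.012},{"tx":0.533,"ty":0.623,"tz":0.077,"rx":0,"ry":-0.018,"rz":0.012},{"tx":0.559,"ty":0.603,"tz":0.047,"rx":0,"ry":-0.018,"rz":0.012},{"tx":0,"ty":0,"tz":0,"rx":0,"ry":0,"rz":0},{"tx":0,"ty":0,"tz":0,"rx":0,"ry":0,"rz":0}]'
python3 - <<'E'
from kin import *
print(get_obs()['qpos'].round(3)); p,R=now(); plan(p,R,[.6285,-.072,.087],frame([1,-.1,0],[0,0,-1]),5)
E
```

```text
time_s: 15.6
tool_pos: [0.628, -0.0717, 0.2603]
tool_rot: [-3.139, -0.002, -0.102]
contact_force: [-0.2, -0.1, -1.7]
grip_width: 0.485
finger_force: 74.3
[-0.219  0.491  1.53   0.003  1.119  1.452]
0 {'ty': 0.002, 'tz': 0.578}
1 {'tx': 0.001, 'ty': 0.002, 'tz': 0.578}
2 {'tx': 0.001, 'ty': 0.002, 'tz': 0.578}
3 {'tx': 0.001, 'ty': 0.001, 'tz': 0.578}
4 {'tx': 0.002, 'ty': 0.001, 'tz': 0.578}
```

```bash
python3 -m jog '[{"tx":0,"ty":0,"tz":0.6,"rx":0,"ry":0,"rz":0},{"tx":0,"ty":0,"tz":0.6,"rx":0,"ry":0,"rz":0},{"tx":0,"ty":0,"tz":0.6,"rx":0,"ry":0,"rz":0},{"tx":0,"ty":0,"tz":0.6,"rx":0,"ry":0,"rz":0},{"tx":0,"ty":0,"tz":0.45,"rx":0,"ry":0,"rz":0},{"tx":0,"ty":0,"tz":0,"rx":0,"ry":0,"rz":0},{"tx":0,"ty":0,"tz":0,"rx":0,"ry":0,"rz":0}]'
python3 -m jog '[{"tx":0,"ty":0,"tz":0,"rx":0,"ry":0,"rz":0},{"tx":0,"ty":0,"tz":0,"rx":0,"ry":0,"rz":0},{"tx":0,"ty":0,"tz":0,"rx":0,"ry":0,"rz":0},{"tx":0,"ty":0,"tz":0,"rx":0,"ry":0,"rz":0}]' 62
python3 -m jog '[{"tx":0,"ty":0,"tz":-0.3,"rx":0,"ry":0,"rz":0},{"tx":0,"ty":0,"tz":-0.5,"rx":0,"ry":0,"rz":0},{"tx":0,"ty":0,"tz":-0.8,"rx":0,"ry":0,"rz":0},{"tx":0,"ty":0,"tz":-0.9,"rx":0,"ry":0,"rz":0},{"tx":-0.3,"ty":0,"tz":-0.9,"rx":0,"ry":0,"rz":0},{"tx":-0.8,"ty":0,"tz":-0.3,"rx":0,"ry":0,"rz":0},{"tx":-0.6,"ty":0,"tz":0,"rx":0,"ry":0,"rz":0},{"tx":0,"ty":0,"tz":0,"rx":0,"ry":0,"rz":0}]'
python3 - <<'E'
from h import *
snap('wrist','w6.png')
E
python3 look.py
```

```text
time_s: 16.48
tool_pos: [0.6293, -0.071, 0.0914]
tool_rot: [-3.139, -0.005, -0.102]
contact_force: [-0.3, 0.2, -1.2]
grip_width: 0.477
finger_force: 74.4
time_s: 16.98
tool_pos: [0.629, -0.0715, 0.0901]
tool_rot: [-3.139, -0.004, -0.102]
contact_force: [0.2, -0.5, 0.0]
grip_width: 0.729
finger_force: 0.0
time_s: 17.98
tool_pos: [0.5249, -0.0612, 0.3136]
tool_rot: [-3.139, -0.005, -0.102]
contact_force: [-0.1, 0.2, 0.2]
grip_width: 0.724
finger_force: 0.0
wrist tub (array([ 0.6297, -0.073 ]), np.float64(0.868), 0.67, array([251.,   0., 397., 137.]))
   rim []
   lid (array([ 0.5326, -0.3106]), np.float64(0.984), 0.7, array([463.,  75., 576., 183.])) [(0.58, array([ 0.5318, -0.3105,  0.043 ]))]
scene tub (array([ 0.6261, -0.067 ]), np.float64(0.798), 0.79, array([289., 223., 336., 284.]))
   rim [(0.65, array([ 0.6224, -0.0696,  0.117 ])), (0.24, array([ 0.6714, -0.1018,  0.117 ]))]
   lid (array([ 0.5285, -0.3062]), np.float64(0.964), 0.88, array([202., 262., 250., 310.])) [(0.89, array([ 0.5286, -0.2987,  0.043 ]))]
side tub (array([ 0.6267, -0.0709]), np.float64(0.935), 0.72, array([304., 162., 346., 215.]))
   rim [(0.71, array([ 0.619 , -0.0673,  0.117 ]))]
   lid (array([ 0.5295, -0.3071]), np.float64(0.95), 0.92, array([371., 175., 410., 194.])) [(0.94, array([ 0.526 , -0.3065,  0.043 ]))]
```

View pics/w6.png

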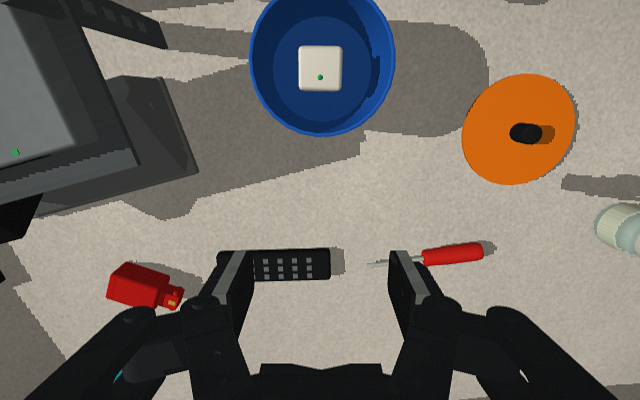

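The adapter stands upright inside the tub at (320,68). The lid is at (519,129), and nothing else has been disturbed. Now the lid.

```bash
python3 - <<'E'
from kin import *
p,R=now(); plan(p,R,[.5325,-.3108,.20],frame([1,-.1,0],[0,0,-1]))
E
```

```text
0 {'tx': 0.103, 'ty': 0.825, 'tz': 0.37}
1 {'tx': 0.103, 'ty': 0.825, 'tz': 0.37}
2 {'tx': 0.102, 'ty': 0.825, 'tz': 0.371}
3 {'tx': 0.102, 'ty': 0.825, 'tz': 0.371}
4 {'tx': 0.102, 'ty': 0.825, 'tz': 0.372}
```

```bash
python3 -m jog '[{"tx":0.1,"ty":0.82,"tz":0.37,"rx":0,"ry":0,"rz":0},{"tx":0.1,"ty":0.82,"tz":0.37,"rx":0,"ry":0,"rz":0},{"tx":0.1,"ty":0.83,"tz":0.37,"rx":0,"ry":0,"rz":0},{"tx":0.1,"ty":0.83,"tz":0.37,"rx":0,"ry":0,"rz":0},{"tx":0.1,"ty":0.83,"tz":0.37,"rx":0,"ry":0,"rz":0},{"tx":0,"ty":0,"tz":0,"rx":0,"ry":0,"rz":0},{"tx":0,"ty":0,"tz":0,"rx":0,"ry":0,"rz":0}]' 56
python3 - <<'E'
from tub import *
o=get_obs(); camera('wrist'); print(fitcyl('wrist','lid',[(.069,.008),(.069,.013)],[.5325,-.311],o),[(round(d['conf'],2),atz('wrist',d['at'],.043,o).round(4)) for d in mark_of('wrist','lid_knob')[:2]])
p,R=now(); plan(p,R,[.5325,-.3108,.036],frame([1,-.1,0],[0,0,-1]),4)
E
```

```text
time_s: 19.65
tool_pos: [0.5315, -0.3107, 0.2]
tool_rot: [-3.139, -0.003, -0.103]
contact_force: [-0.4, -0.7, -0.3]
grip_width: 0.655
finger_force: 0.0
(array([ 0.5321, -0.3103]), np.float64(0.989), 0.9, array([249., 105., 394., 243.])) [(0.7, array([ 0.5294, -0.3092,  0.043 ]))]
0 {'ty': 0.005, 'tz': 0.687}
1 {'tx': 0.001, 'ty': 0.005, 'tz': 0.687}
2 {'tx': 0.001, 'ty': 0.004, 'tz': 0.687}
3 {'tx': 0.002, 'ty': 0.004, 'tz': 0.687}
```

```bash
python3 -m jog '[{"tx":0,"ty":0,"tz":0.7,"rx":0,"ry":0,"rz":0},{"tx":0,"ty":-0.005,"tz":0.7,"rx":0,"ry":0,"rz":0},{"tx":0,"ty":-0.005,"tz":0.7,"rx":0,"ry":0,"rz":0},{"tx":0,"ty":0,"tz":0.4,"rx":0,"ry":0,"rz":0},{"tx":0,"ty":0,"tz":0.2,"rx":0,"ry":0,"rz":0},{"tx":0,"ty":0,"tz":0,"rx":0,"ry":0,"rz":0}]'
python3 -m jog '[{"tx":0,"ty":0,"tz":0,"rx":0,"ry":0,"rz":0},{"tx":0,"ty":0,"tz":0,"rx":0,"ry":0,"rz":0},{"tx":0,"ty":0,"tz":0,"rx":0,"ry":0,"rz":0},{"tx":0,"ty":0,"tz":0,"rx":0,"ry":0,"rz":0},{"tx":0,"ty":0,"tz":0,"rx":0,"ry":0,"rz":0}]' 15 50
python3 -m jog '[{"tx":0,"ty":0,"tz":-0.2,"rx":0,"ry":0,"rz":0},{"tx":0,"ty":0,"tz":-0.5,"rx":0,"ry":0,"rz":0},{"tx":0,"ty":0,"tz":-0.8,"rx":0,"ry":0,"rz":0},{"tx":0,"ty":0,"tz":-0.9,"rx":0,"ry":0,"rz":0},{"tx":0,"ty":0,"tz":-0.9,"rx":0,"ry":0,"rz":0},{"tx":0,"ty":0,"tz":0,"rx":0,"ry":0,"rz":0}]'
python3 - <<'E'
from tub import *
o=get_obs(); camera('wrist'); print('tub seen',fitcyl('wrist','tub',[(.064,0),(.066,.117)],[.629,-.072],o))
z=o['tool_pos'][2]-.036+.043; print('knob',[(round(d['conf'],2),(atz('wrist',d['at'],z,o)-o['tool_pos']).round(4)) for d in mark_of('wrist','lid_knob')[:2]])
p,R=now(); plan(p,R,[.629,-.0724,.22],frame([1,-.1,0],[0,0,-1]))
E
```

```text
time_s: 20.55
tool_pos: [0.5325, -0.3095, 0.0382]
tool_rot: [-3.139, -0.003, -0.102]
contact_force: [0.6, 0.5, -0.2]
grip_width: 0.656
finger_force: 0.0
time_s: 21.18
tool_pos: [0.5327, -0.3102, 0.0394]
tool_rot: [-3.14, -0.005, -0.102]
contact_force: [-0.1, 0.9, 6.3]
grip_width: 0.265
finger_force: 48.7
time_s: 21.92
tool_pos: [0.5324, -0.3109, 0.2412]
tool_rot: [3.14, -0.01, -0.102]
contact_force: [-0.5, -0.1, -1.4]
grip_width: 0.258
finger_force: 49.2
tub seen (array([ 0.6284, -0.072 ]), np.float64(0.831), 0.96, array([  3.,  13., 144., 193.]))
knob [(0.72, array([-0.0004, -0.0007,  0.007 ]))]
0 {'tx': 0.244, 'ty': -0.821, 'tz': 0.054}
1 {'tx': 0.244, 'ty': -0.821, 'tz': 0.054}
2 {'tx': 0.245, 'ty': -0.821, 'tz': 0.053}
3 {'tx': 0.245, 'ty': -0.821, 'tz': 0.053}
4 {'tx': 0.246, 'ty': -0.821, 'tz': 0.052}
```

```bash
python3 -m jog '[{"tx":0.15,"ty":-0.5,"tz":0,"rx":0,"ry":0,"rz":0},{"tx":0.25,"ty":-0.8,"tz":0,"rx":0,"ry":0,"rz":0},{"tx":0.25,"ty":-0.85,"tz":0,"rx":0,"ry":0,"rz":0},{"tx":0.25,"ty":-0.85,"tz":0.1,"rx":0,"ry":0,"rz":0},{"tx":0.2,"ty":-0.7,"tz":0.1,"rx":0,"ry":0,"rz":0},{"tx":0.13,"ty":-0.4,"tz":0.1,"rx":0,"ry":0,"rz":0},{"tx":0,"ty":0,"tz":0,"rx":0,"ry":0,"rz":0},{"tx":0,"ty":0,"tz":0,"rx":0,"ry":0,"rz":0}]'
python3 - <<'E'
from tub import *
print(get_obs()['qpos'].round(3)); p,R=now(); plan(p,R,[.629,-.0724,.165],frame([1,-.1,0],[0,0,-1]),3)
for c in('scene','side'):
    o=get_obs(); camera(c); print(c,'tub',fitcyl(c,'tub',[(.064,0),(.066,.117)],[.628,-.07],o),'lid',fitcyl(c,'lid',[(.069,p[2]-.031),(.069,p[2]-.026)],p[:2],o))
E
```

```text
time_s: 23.08
tool_pos: [0.6297, -0.0736, 0.2179]
tool_rot: [-3.139, -0.001, -0.102]
contact_force: [-0.4, 0.2, -2.4]
grip_width: 0.257
finger_force: 49.2
[-0.222  0.535  1.573  0.003  1.032  1.45 ]
0 {'tx': -0.005, 'ty': -0.006, 'tz': 0.294}
1 {'tx': -0.005, 'ty': -0.006, 'tz': 0.294}
2 {'tx': -0.005, 'ty': -0.006, 'tz': 0.294}
scene tub (array([ 0.6312, -0.0727]), np.float64(0.411), 0.89, array([289., 248., 336., 284.])) lid (array([ 0.6281, -0.0706]), np.float64(0.639), 0.68, array([284., 221., 337., 259.]))
side tub (array([ 0.6265, -0.0712]), np.float64(0.903), 0.66, array([306., 164., 346., 216.])) lid (array([ 0.6265, -0.0699]), np.float64(0.841), 0.76, array([302., 138., 348., 161.]))
```

```bash
python3 -m jog '[{"tx":-0.005,"ty":-0.005,"tz":0.3,"rx":0,"ry":0,"rz":0},{"tx":-0.005,"ty":-0.005,"tz":0.3,"rx":0,"ry":0,"rz":0},{"tx":0,"ty":0,"tz":0.25,"rx":0,"ry":0,"rz":0},{"tx":0,"ty":0,"tz":0.1,"rx":0,"ry":0,"rz":0},{"tx":0,"ty":0,"tz":0,"rx":0,"ry":0,"rz":0}]'
python3 -m jog '[{"tx":0,"ty":0,"tz":0.08,"rx":0,"ry":0,"rz":0},{"tx":0,"ty":0,"tz":0.08,"rx":0,"ry":0,"rz":0},{"tx":0,"ty":0,"tz":0,"rx":0,"ry":0,"rz":0}]'
```

```text
time_s: 24.0
tool_pos: [0.6298, -0.0724, 0.1618]
tool_rot: [-3.139, -0.003, -0.102]
contact_force: [-0.6, 0.1, -1.1]
grip_width: 0.257
finger_force: 49.2
time_s: 24.38
tool_pos: [0.6297, -0.0723, 0.152]
tool_rot: [-3.139, -0.003, -0.102]
contact_force: [-0.0, 0.4, -1.3]
grip_width: 0.265
finger_force: 49.2
```

```bash
python3 -m jog '[{"tx":0,"ty":0,"tz":0.04,"rx":0,"ry":0,"rz":0},{"tx":0,"ty":0,"tz":0.03,"rx":0,"ry":0,"rz":0},{"tx":0,"ty":0,"tz":0,"rx":0,"ry":0,"rz":0}]'
python3 -m jog '[{"tx":0,"ty":0,"tz":0.02,"rx":0,"ry":0,"rz":0},{"tx":0,"ty":0,"tz":0,"rx":0,"ry":0,"rz":0}]'
```

```text
time_s: 24.75
tool_pos: [0.6299, -0.0723, 0.1484]
tool_rot: [-3.139, -0.004, -0.102]
contact_force: [-1.6, 0.2, 2.6]
grip_width: 0.26
finger_force: 49.8
time_s: 25.0
tool_pos: [0.6299, -0.0723, 0.1484]
tool_rot: [-3.139, -0.004, -0.102]
contact_force: [-5.2, 2.1, 12.2]
grip_width: 0.261
finger_force: 51.0
```

```bash
python3 -m jog '[{"tx":0,"ty":0,"tz":-0.015,"rx":0,"ry":0,"rz":0},{"tx":0,"ty":0,"tz":0,"rx":0,"ry":0,"rz":0},{"tx":0,"ty":0,"tz":0,"rx":0,"ry":0,"rz":0},{"tx":0,"ty":0,"tz":0,"rx":0,"ry":0,"rz":0},{"tx":0,"ty":0,"tz":0,"rx":0,"ry":0,"rz":0}]' 60
python3 -m jog '[{"tx":0,"ty":0,"tz":-0.3,"rx":0,"ry":0,"rz":0},{"tx":0,"ty":0,"tz":-0.6,"rx":0,"ry":0,"rz":0},{"tx":0,"ty":0,"tz":-0.8,"rx":0,"ry":0,"rz":0},{"tx":-0.8,"ty":0.1,"tz":-0.2,"rx":0,"ry":0,"rz":0},{"tx":-0.9,"ty":0.1,"tz":0,"rx":0,"ry":0,"rz":0},{"tx":-0.4,"ty":0,"tz":0,"rx":0,"ry":0,"rz":0},{"tx":0,"ty":0,"tz":0,"rx":0,"ry":0,"rz":0},{"tx":0,"ty":0,"tz":0,"rx":0,"ry":0,"rz":0}]'
python3 - <<'E'
from tub import *
o=get_obs(); a=snap('wrist','w7.png')
print(fitcyl('wrist','lid',[(.069,.117),(.069,.122)],[.63,-.072],o),[(round(d['conf'],2),atz('wrist',d['at'],.152,o).round(4)) for d in mark_of('wrist','lid_knob')[:2]])
b=snap('side','s7.png')
c=cv2.resize(b[110:260,220:420],(800,600),interpolation=cv2.INTER_CUBIC); w=cv2.resize(a,(400,250)); 
out=np.zeros((600,800,3),np.uint8); out[:350]=cv2.resize(b[110:260,200:543],(800,350),interpolation=cv2.INTER_CUBIC); out[350:,:400]=w; s=snap('scene','sc7.png'); out[350:,400:]=cv2.resize(s,(400,250)); cv2.imwrite('pics/final.png',out[:,:,::-1])
E
```

```text
time_s: 25.62
tool_pos: [0.6298, -0.0723, 0.1477]
tool_rot: [-3.139, -0.003, -0.102]
contact_force: [0.9, 0.3, 0.7]
grip_width: 0.705
finger_force: 0.0
time_s: 26.62
tool_pos: [0.5039, -0.0718, 0.2622]
tool_rot: [-3.139, -0.005, -0.102]
contact_force: [1.2, -0.3, 0.2]
grip_width: 0.705
finger_force: 0.0
(array([ 0.6293, -0.0729]), np.float64(0.992), 0.65, array([208.,   2., 404., 124.])) [(0.64, array([ 0.6266, -0.0735,  0.152 ]))]
```

View pics/final.png

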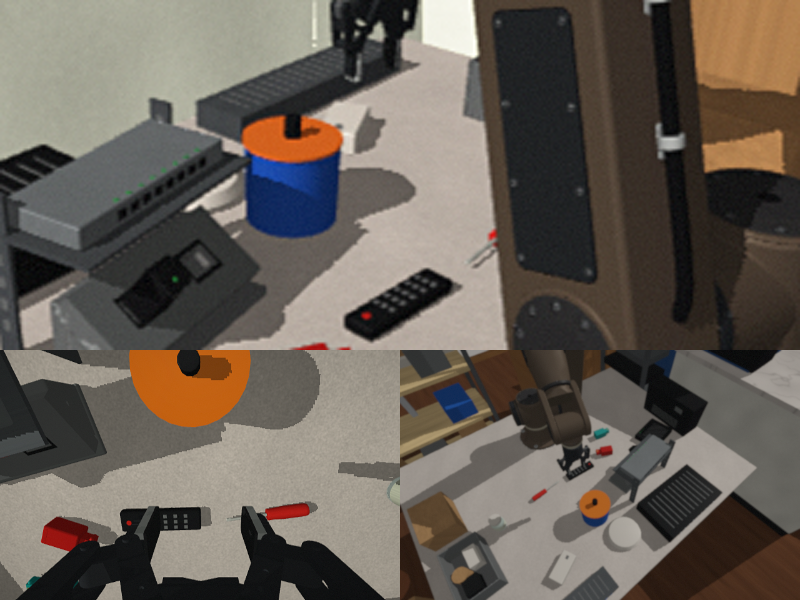

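The side crop shows the lid seated level on the tub, with its rim edge around (292,140). The black adapter is still plugged in at (165,285), the white adapter's socket is empty, the other things look unmoved and the gripper is clear. The lid outline fits the seated height at an overlap of 0.99.

```bash
python3 -c "
from station import *
print(hand_in())"
```

```text
the job is handed in; nothing more can be done
None
```

The white adapter is out of its socket and inside the tub, the orange lid sits level and fully home on the tub, and the black adapter is still plugged in; I handed the job in with the robot clear, at about 27 s of the 58 s allowed.

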